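# UV-cure the resin pendants

## Task

Get the bench ready by setting the fume duct's red damper half open (45 degrees) and gently lifting the resin pot by its handle off the warmer and standing it upright in the middle of the round cork mat. Then take the orange UV torch and cure every pendant on the grey mat, in the order red, green, blue, yellow, black (some may be absent): point the beam at the middle of its dome with the lens about 4 cm away and hold it steady there for 4 seconds, without touching any pendant. Finally lay the torch back in its cradle the way it lay, and only then shut the damper fully; leave the pot on the cork, and the jar, cup and brush where they are.

Things in the scene. Friction and masses are not known exactly. Their poses are not given: they have to be found in the camera images.
- mat: flat grey curing mat, 190 mm (its x) by 240 mm (its y), 3 mm thick, fixed; origin at the centre of its underside on the bench
- damper (a joint): opening angle of the red butterfly damper handle on the fume duct, rad: 0 = shut (handle bar square across the pipe, against its stop), 1.571 = fully open (bar along the pipe). It opens counter-clockwise seen from above about a vertical axis, needs about 0.1 N m and stays where it is left
- damper_grip (a point): centre of the red damper handle, on its turning axis: a bar 80 mm long (its own y axis), 14 mm wide (its own x axis), 24 mm tall, this point at mid-height (95 mm above the bench). These axes turn with the handle. Below the bar is a 13 mm radius boss, and the pipe's top 72 mm above the bench. Pinch across the 14 mm
- duct: fixed grey fume-extraction pipe, 60 mm diameter, 200 mm long along its own x axis, with a flared inlet at its -x end (to x = -150 mm) and an elbow down into the bench at +x; origin on the bench under the damper handle's axis; up to 102 mm high
- warmer: fixed white electric warmer, 120 x 120 mm, with a dark round hotplate of 52 mm radius on it whose top is 45 mm above the bench; origin at the centre of its underside
- cork: fixed round cork mat, radius 65 mm, 8 mm thick; origin at the centre of its underside on the bench
- pot: closed steel resin pot, 36 mm radius, 59 mm tall to its flat lid, with an arched handle: a black grip bar 72 mm long along the pot's y axis, 12 mm wide (x), 14 mm tall, its centre 107 mm above the pot's underside, directly over the axis; 0.35 kg. Origin at the centre of its underside. It starts standing on the warmer
- cradle: fixed torch cradle: black base 110 x 70 x 10 mm with two aluminium forks 10 mm thick at x = +42 and -42 mm, each a 34 mm wide slot open upwards between two prongs (y = +-17 mm), slot floor 55 mm and prong tops 73 mm above the bench. Origin at the centre of its underside, x axis along the torch. The space between the forks is free for the fingers
- torch: cordless UV torch: orange straight handle 126 mm long (its x axis), 24 mm wide (y), 28 mm tall (z), with a black head of 15 mm radius at the +x end that slants down and forward. Origin at the centre of the handle's underside. 0.18 kg. It starts lying in the cradle, its x axis along the cradle's x axis, underside on the slot floors, head over the cradle's +x end
- lens (a point): centre of the torch's violet lens, fixed on the torch at x = 80, y = 0, z = -27.3 mm from its origin. Its z axis is the beam's direction: in the torch's frame (0.5, 0, -0.866), that is straight down tilted 30 degrees forward towards +x; its y axis is the torch's y axis
- red: red pendant: round steel setting, 22 mm radius and 6 mm high, with a small peg-like bail at one side and a red resin dome of about 18 mm radius on top, 11 mm high in all, lying loose face up on the mat; 40 g; origin at the centre of its underside. May be absent
- red_spot (a point): top centre of the red pendant's resin dome, 11 mm above the pendant's underside. May be absent
- green: green pendant: round steel setting, 22 mm radius and 6 mm high, with a small peg-like bail at one side and a green resin dome of about 18 mm radius on top, 11 mm high in all, lying loose face up on the mat; 40 g; origin at the centre of its underside. May be absent
- green_spot (a point): top centre of the green pendant's resin dome, 11 mm above the pendant's underside. May be absent
- blue: blue pendant: round steel setting, 22 mm radius and 6 mm high, with a small peg-like bail at one side and a blue resin dome of about 18 mm radius on top, 11 mm high in all, lying loose face up on the mat; 40 g; origin at the centre of its underside. May be absent
- blue_spot (a point): top centre of the blue pendant's resin dome, 11 mm above the pendant's underside. May be absent
- yellow: yellow pendant: round steel setting, 22 mm radius and 6 mm high, with a small peg-like bail at one side and a yellow resin dome of about 18 mm radius on top, 11 mm high in all, lying loose face up on the mat; 40 g; origin at the centre of its underside. May be absent
- yellow_spot (a point): top centre of the yellow pendant's resin dome, 11 mm above the pendant's underside. May be absent
- black: black pendant: round steel setting, 22 mm radius and 6 mm high, with a small peg-like bail at one side and a black resin dome of about 18 mm radius on top, 11 mm high in all, lying loose face up on the mat; 40 g; origin at the centre of its underside. May be absent
- black_spot (a point): top centre of the black pendant's resin dome, 11 mm above the pendant's underside. May be absent
- jar: bystander: amber glass jar with white cap, 26 mm radius, 75 mm tall, origin under its centre
- mug: bystander: white ceramic cup, 34 mm radius, 85 mm tall, origin under its centre
- brush: bystander: bench brush lying on the bench along its own x axis, 150 mm long
There are look-alikes about, which are no part of the job. Leave any purple look-alike of the blue alone.

How it is judged (in metres and radians):
On the way, in this order (a step that is already met when the one before it is completed fails the run):
1. the damper is half open (45 +- 8 degrees) and the pot stands released on the cork mat (value of joint damper between 0.645 and 0.925 rad and horizontal distance between pot and cork below 0.03 m and z of pot in the frame of cork between 0.004 and 0.013 m and angle between pot's own z axis and vertical below 0.1 rad and linear speed of pot below 0.03 m/s and contact force between the fingers and pot below 0.1 N and contact force between the fingers and duct below 0.1 N), for 0.3 s.
2. the torch is held with its beam within 12 mm of the middle of the red dome, lens 20 to 65 mm away, for 3 s (x of red_spot in the frame of lens between -0.012 and 0.012 m and y of red_spot in the frame of lens between -0.012 and 0.012 m and z of red_spot in the frame of lens between 0.02 and 0.065 m), for 3 s.
3. the torch is held with its beam within 12 mm of the middle of the green dome, lens 20 to 65 mm away, for 3 s (x of green_spot in the frame of lens between -0.012 and 0.012 m and y of green_spot in the frame of lens between -0.012 and 0.012 m and z of green_spot in the frame of lens between 0.02 and 0.065 m), for 3 s.
4. the torch is held with its beam within 12 mm of the middle of the blue dome, lens 20 to 65 mm away, for 3 s (x of blue_spot in the frame of lens between -0.012 and 0.012 m and y of blue_spot in the frame of lens between -0.012 and 0.012 m and z of blue_spot in the frame of lens between 0.02 and 0.065 m), for 3 s.
5. the torch is held with its beam within 12 mm of the middle of the yellow dome, lens 20 to 65 mm away, for 3 s (x of yellow_spot in the frame of lens between -0.012 and 0.012 m and y of yellow_spot in the frame of lens between -0.012 and 0.012 m and z of yellow_spot in the frame of lens between 0.02 and 0.065 m), for 3 s.
6. the torch is held with its beam within 12 mm of the middle of the black dome, lens 20 to 65 mm away, for 3 s (x of black_spot in the frame of lens between -0.012 and 0.012 m and y of black_spot in the frame of lens between -0.012 and 0.012 m and z of black_spot in the frame of lens between 0.02 and 0.065 m), for 3 s.
At the end, for the whole second after the job is handed in: The pot stands upright and still on the cork, its centre within 30 mm of the mat's; the torch lies level in both cradle forks, within 20 mm of the cradle's centre, aligned within 0.2 rad, head at the cradle's +x end; the damper is shut (under 0.10 rad) (horizontal distance between pot and cork below 0.03 m and z of pot in the frame of cork between 0.004 and 0.013 m and angle between pot's own z axis and vertical below 0.1 rad and linear speed of pot below 0.03 m/s and value of joint damper below 0.1 rad and horizontal distance between torch and cradle below 0.02 m and z of torch in the frame of cradle between 0.05 and 0.06 m and angle between the x axis of torch and the x axis of cradle, either way round below 0.2 rad and x of lens in the frame of cradle above 0.05 m and angle between torch's own z axis and vertical below 0.12 rad and linear speed of torch below 0.02 m/s); the robot touches nothing.
It fails at once if the resin pot is tipped more than about 30 degrees (angle between pot's own z axis and vertical above 0.52 rad).
It fails at once if the resin pot is dropped instead of set down (linear speed of pot above 0.5 m/s and contact force between pot and the fingers below 0.1 N).
It fails at once if a pendant is touched by the torch or the robot (contact force between any of torch, the arm, the fingers and red above 1 N or contact force between any of torch, the arm, the fingers and green above 1 N or contact force between any of torch, the arm, the fingers and blue above 1 N or contact force between any of torch, the arm, the fingers and yellow above 1 N or contact force between any of torch, the arm, the fingers and black above 1 N).
It fails at once if the torch is carried away from its cradle (over 100 mm) while the damper is not half open (horizontal distance between torch and cradle above 0.1 m and not (value of joint damper between 0.645 and 0.925 rad)).
It fails at once if a bystander (jar, cup, brush) is pushed out of place by more than 30 mm (distance of any of jar, mug, brush from where it was at the start of the episode above 0.03 m).
Of red, green, blue, yellow, black only 3 to 5 are there at a start; the rules pass over those that are not, and their reading is None.
At some moment in a run one of red, green, blue, yellow, black may be knocked a few centimetres aside while the robot is not near it.
It also fails if it takes over 200 s, if anything falls off the work surface, if the arm or the gripper's body presses on something with over 40 N, if the wrist force passes 120 N, or if a joint passes its speed limit or range.

## Robot

A 6-joint arm with a two-finger parallel gripper is mounted at the origin on the work surface. World frame = base frame: x ahead of the robot, y to its left, z up, the work surface at z = 0. Lengths are in m, angles in degrees, forces in N, time in s.
With the tool pointing down it reaches from about 0.275 to 0.775 m from the base axis. Payload 14.6 kg.
Tool frame: the origin (TCP) lies on the centre line of the jaws, within the pads' length; the fingertips stand bot.nose_length ahead of it and the grasp point (between the pads) lies 11 mm behind it (bot.nose_length is the distance from the TCP to the fingertips, in m); z points along the fingers, y is the line along which they close (so a half turn about z gives the same grasp; the last joint's range is limited). The gripper opens to 85 mm and grips with 20 to 120 N. Pads are 22 mm wide; open, the fingers measure 114 mm over their backs; the gripper's body (76 mm by 85 mm) begins 54 mm behind the grasp point. The pads swing forward as they close: fully open they stand 13 mm farther back than shut.
Start: joints at [-77.71, 15.075, -2.767, 72.158, 0, 81.102], TCP at [0.19, -0.49, 0.239] pointing down, gripper open.
Joint ranges: [-151.79, 151.79], [-50.71, 97.33], [-67.44, 78.34], [-121.81, 120.89], [-77.56, 73.72], [-180, 180]. Speed limits (degrees/s): [108.29, 108.29, 147.25, 159.86, 180, 180].

## Interface

Orientations are given as a 3x3 rotation matrix whose columns are the frame's x, y, z axes.
In Python, from rig import status, cams, workorder, bot gives the robot as it stands.
- The arm moves only by the tool step_arm, never from a script. Its argument "moves" is a list that holds one entry, the list of rows, each a list of 7 numbers: the closure, from -1 (fully open) to 1 (shut), then the shift along the world's x, y, z scaled (see below), then the turn, a rotation vector about the world's x, y, z scaled (see below). In form: [[[gripper, tx, ty, tz, ax, ay, az], ...]]. A call has 1 to 8 rows; each row shifts and turns the commanded pose from where the row before left it; what a row does not reach is not made up. The controller multiplies each number of a shift by 0.1 m and each number of a turn by pi/2 rad. A row lasts 1/8 s, in which the tool goes at most 62.5 mm and 10.7 degrees, less where a joint would pass 70% of its speed; a pose out of reach is approached as far as the arm can. A call with a number of a shift or a turn outside -1 to 1 is refused whole. A call with a gripper value outside its range is refused whole. The fingers move at their own pace and stop on an object; "squeeze" is the grip in N (left out, the last holds). Time passes only in rows, so rows that do not move let the fingers close. It gives the time, the measured TCP pose, the force, the opening and the grip force at its end, in the units of the state.
- status.sense(): the state, without advancing time (a new reading comes with each control period).
- cams.grab_frame(name): name is "side" or "top" or "wrist"; returns a dict with "frame" (400x640x3 uint8, blue, green, red), "range_z" (400x640 float32, m along the optical axis (not along the pixel's ray), 0 where there is no reading), "mtx" (3x3 intrinsics, pixels), "D" ([k1, k2, p1, p2, k3] as OpenCV has them; the pictures are not rectified), "rvec" (rotation vector, rad) and "tvec" (3), from world to camera coordinates, as OpenCV has them; the wrist camera has in their place "T_tool_cam" (4x4, takes a point from camera to tool coordinates, whose origin is the TCP and whose axes are the flange's). Camera axes: x right, y down, z forward; pixel columns grow to the right and rows downward; lengths in m; the calibration is good to about 2 mm. A picture is of the moment at which its call begins: read the wrist's pose just before it.
- workorder.sign_off(): hands the job in; it is judged then, once.
The state is a dict: "time_s": time; "qpos": joint angles; "dq": joint speeds; "tau": joint torques, N m; "eef_pos": TCP position; "tcp_rot": TCP orientation; "ft_force": force on the tool from outside, world axes, zero at the start; "torque": the same for the moment, N m; "finger_gap": finger opening in m; "gripper_force": force on a finger pad.
Only numpy, scipy, OpenCV 4.12 (cv2) and the standard library are available. Lean on these libraries where they do the work, as an engineer would, in place of code of your own. Each camera call takes 0.05 s, during which the arm holds its last target. There are 200 camera calls.

## Working session

There is one attempt and no reset: what is moved stays moved. The work goes in short steps, Python scripts to look and compute and a tool call to move; the robot and the scene stay as the last step left them, time stands still between calls to the robot, and variables do not carry over. Pictures are saved under pics/ and viewed, at most 14 in all, crops included, and the job is handed in when it is done.

Besides the shell and the picture viewer there is one more tool, called after "Emit:" by a JSON object that holds its "name" and its "arguments", one argument or row to a line. step_arm: Moves the arm, as the interface text tells. Shifts and turns lie within -1 to 1; 1 stands for 0.1 m of shift or pi/2 rad of turn. Its arguments: {"type":"object","properties":{"moves":{"type":"array","items":{"type":"array","items":{"type":"array","items":{"type":"number"}}}},"squeeze":{"type":"number"}},"required":["moves"]}

```bash
mkdir -p pics; ls; cat > h.py <<'E'
import numpy as np, cv2
from rig import status, cams, workorder, bot
def grab(name):
    s=status.sense(); d=cams.grab_frame(name); 
    if name=="wrist":
        T=np.eye(4);T[:3,:3]=np.array(s["tcp_rot"]);T[:3,3]=s["eef_pos"]; d["Twc"]=T@np.array(d["T_tool_cam"])
    else:
        R=cv2.Rodrigues(np.array(d["rvec"],float))[0];T=np.eye(4);T[:3,:3]=R.T;T[:3,3]=-R.T@np.array(d["tvec"],float).ravel();d["Twc"]=T
    return d
def ray(d,u,v):
    p=cv2.undistortPoints(np.array([[[u,v]]],float),np.array(d["mtx"],float),np.array(d["D"],float))[0,0]
    return np.array([p[0],p[1],1.])
def at_z(d,u,v,z):
    r=d["Twc"][:3,:3]@ray(d,u,v);o=d["Twc"][:3,3];return o+r*(z-o[2])/r[2]
def at_d(d,u,v):
    z=d["range_z"][int(v),int(u)];return (d["Twc"]@np.append(ray(d,u,v)*z,1))[:3]
def proj(d,P):
    Tc=np.linalg.inv(d["Twc"]);R=Tc[:3,:3]
    return cv2.projectPoints(np.atleast_2d(np.array(P,float)),cv2.Rodrigues(R)[0],Tc[:3,3],np.array(d["mtx"],float),np.array(d["D"],float))[0][:,0]
def cloud(d):
    H,W=d["range_z"].shape;vv,uu=np.mgrid[:H,:W]
    p=cv2.undistortPoints(np.stack([uu.ravel(),vv.ravel()],1).astype(float)[:,None],np.array(d["mtx"],float),np.array(d["D"],float))[:,0]
    z=d["range_z"].ravel().astype(float);P=np.c_[p[:,0]*z,p[:,1]*z,z]
    X=P@d["Twc"][:3,:3].T+d["Twc"][:3,3];X[z==0]=np.nan
    return X.reshape(H,W,3)
E
python3 - <<'E'
from h import *
import pickle
for n in ("top","side"):
    d=grab(n);pickle.dump(d,open(f"{n}0.pkl","wb"));cv2.imwrite(f"pics/{n}0.png",cv2.resize(d["frame"],(800,500)))
    print(n,d["Twc"][:3,3].round(3),(d["range_z"]>0).mean())
s=status.sense();print({k:np.round(v,3) for k,v in s.items()},bot.nose_length)
E
```

```text
pics
top [0.393 0.013 1.038] 0.99582421875
side [0.052 0.711 0.813] 0.9957734375
{'time_s': np.float64(0.1), 'qpos': array([-77.709,  15.098,  -2.799,  72.158,  -0.   ,  81.102]), 'dq': array([ 0.005, -0.037,  0.117,  0.025,  0.022,  0.062]), 'tau': array([ 3.0000e-03, -6.3858e+01,  3.8507e+01,  1.0000e-02,  0.0000e+00,
       -0.0000e+00]), 'eef_pos': array([ 0.19 , -0.489,  0.239]), 'tcp_rot': array([[ 0.932,  0.361, -0.   ],
       [ 0.361, -0.932,  0.001],
       [ 0.   , -0.001, -1.   ]]), 'ft_force': array([-0.088,  0.082, -0.175]), 'torque': array([-0.023, -0.04 , -0.042]), 'gripper_force': np.float64(0.0), 'finger_gap': np.float64(0.085)} 0.008
```

View pics/top0.png

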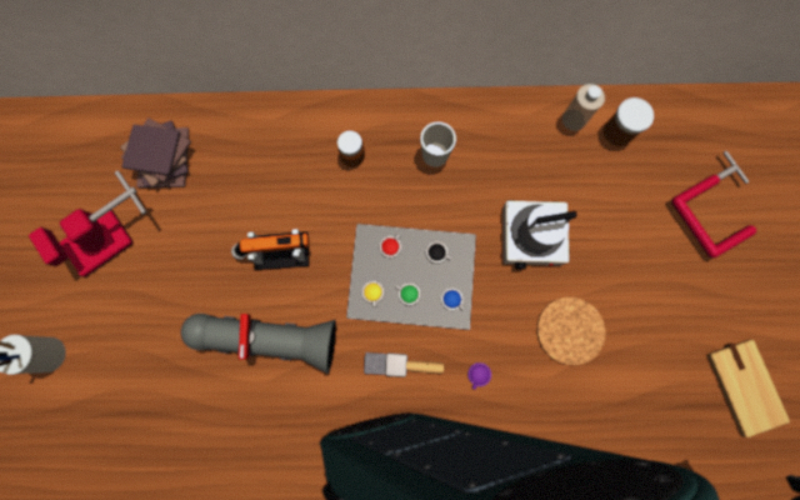

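View pics/side0.png

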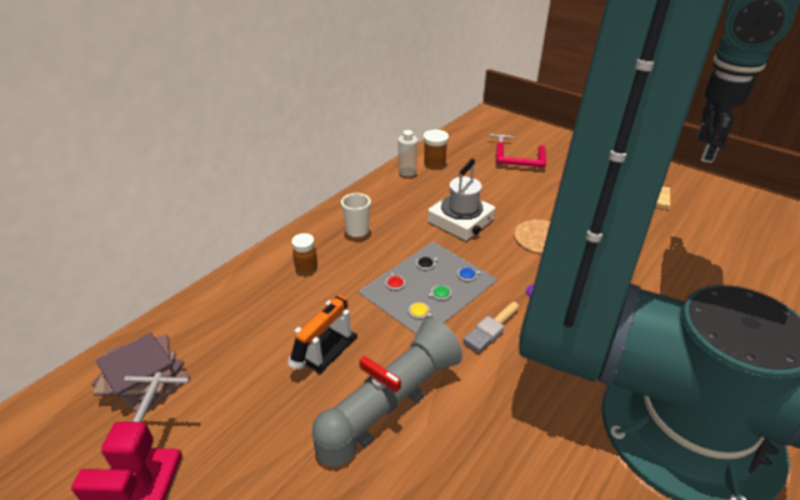

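The top picture (800x500) shows all five pendants on the mat: red (390,246), black (437,252), yellow (373,292), green (409,293) and blue (452,298).

What could be mistaken for what:
- **Damper:** the red bar on the duct at (244,337). The crimson clamps at (80,235) and (715,215) are look-alikes.
- **Blue pendant:** (452,298) on the mat. The purple one at (480,375) is off the mat and is to be left alone.
- **Pot:** (540,230) on the warmer. The white-capped items at (633,118) and (590,97) and the cup at (437,143) are not it.
- **Torch:** the orange one at (275,243), with its head to the left.
- **Cork:** (572,330).

Next I measure these with the depth images.

```bash
python3 - <<'E'
from h import *
import pickle
d=pickle.load(open("top0.pkl","rb"));X=cloud(d);f=d["frame"];hsv=cv2.cvtColor(f,cv2.COLOR_BGR2HSV)
H,S,V=[hsv[...,i].astype(int) for i in range(3)]
def box(x0,y0,x1,y1):
    m=np.zeros(H.shape,bool);m[int(y0/1.25):int(y1/1.25),int(x0/1.25):int(x1/1.25)]=1;return m
def pca(P):
    c=(P[:,:2].max(0)+P[:,:2].min(0))/2; m=P[:,:2].mean(0)
    (cx,cy),(w,h),a=cv2.minAreaRect((P[:,:2]*1000).astype(np.float32))
    _,_,vt=np.linalg.svd(P[:,:2]-m,full_matrices=False)
    return dict(mean=m.round(4),rect=np.round([cx,cy,w,h,a],1),dir=np.degrees(np.arctan2(vt[0,1],vt[0,0])).round(1),z=np.nanpercentile(P[:,2],[5,50,95]).round(4),n=len(P))
def show(n,m):
    P=X[m];P=P[~np.isnan(P[:,0])];print(n,pca(P))
red=((H<8)|(H>174))&(S>150)&(V>90)
show("damper",box(230,300,260,370)&(X[...,2]>.09))
show("duct",box(180,300,340,380)&(X[...,2]>.03))
show("torch",box(220,215,320,280)&(H>4)&(H<18)&(S>150)&(X[...,2]>.07))
show("torchall",box(220,215,320,280)&(X[...,2]>.065))
show("cradle",box(220,215,320,280)&(X[...,2]>.006)&(X[...,2]<.02)&(V<70))
show("handle",box(490,190,590,280)&(X[...,2]>.135))
show("lid",box(490,190,590,280)&(X[...,2]>.09)&(X[...,2]<.12))
show("warmer",box(490,190,590,280)&(X[...,2]>.02)&(X[...,2]<.06))
show("cork",box(530,290,615,370)&(X[...,2]>.0045)&(X[...,2]<.02))
for n,b,c in [("red",(378,234,402,258),red),("green",(397,280,422,306),(H>45)&(H<80)&(S>120)),("blue",(440,285,466,312),(H>100)&(H<125)&(S>120)),("yellow",(360,278,386,306),(H>20)&(H<35)&(S>120)),("black",(425,240,450,264),V<50)]:
    m=box(*b)&c;v,u=np.nonzero(m);print(n,u.mean().round(1),v.mean().round(1),at_z(d,u.mean(),v.mean(),.012).round(4),len(u))
for n,b in [("mug",(415,118,460,175)),("jar",(333,125,368,170)),("brush",(360,345,450,385)),("bottle",(560,80,660,150))]: show(n,box(*b)&(X[...,2]>.008))
crop=f[160:310,130:290];cv2.imwrite("pics/c1.png",cv2.resize(np.hstack([crop,f[140:290,380:500]]),None,fx=2.85,fy=2.85,interpolation=cv2.INTER_CUBIC))
E
```

```text
damper {'mean': array([0.4253, 0.2849]), 'rect': array([425.8, 286.8,  78.1,  15.7,   0.5]), 'dir': np.float64(180.0), 'z': array([0.0929, 0.1057, 0.1089]), 'n': 296}
duct {'mean': array([0.4228, 0.2626]), 'rect': array([424.6, 275.9, 280.9,  95.9,  83.1]), 'dir': np.float64(-97.0), 'z': array([0.0523, 0.0706, 0.1051]), 'n': 3535}
torch {'mean': array([0.5971, 0.2457]), 'rect': array([598.9, 245.1,  25.8, 128.6,   4.9]), 'dir': np.float64(94.5), 'z': array([0.0741, 0.082 , 0.0854]), 'n': 545}
torchall {'mean': array([0.5969, 0.2449]), 'rect': array([596.4, 248.8,  50.2, 136.4,   2. ]), 'dir': np.float64(94.4), 'z': array([0.0692, 0.0815, 0.0855]), 'n': 704}
cradle {'mean': array([0.5783, 0.2438]), 'rect': array([580.2, 244.7,  36.3, 108.2,   3.4]), 'dir': np.float64(93.9), 'z': array([0.007 , 0.0098, 0.0133]), 'n': 480}
handle {'mean': array([ 0.6173, -0.2576]), 'rect': array([ 618.2, -258.8,   12.7,   72.1,    9.2]), 'dir': np.float64(-81.1), 'z': array([0.1491, 0.1578, 0.1606]), 'n': 207}
lid {'mean': array([ 0.6149, -0.2585]), 'rect': array([ 618. , -259.4,   73. ,   72.2,   22.4]
[... 630 characters left out ...]
[ 0.5885 -0.0636  0.012 ] 109
mug {'mean': array([ 0.8   , -0.0683]), 'rect': array([795.9, -68.3,  64.7,  66.2,  88.4]), 'dir': np.float64(169.9), 'z': array([0.0138, 0.0581, 0.0858]), 'n': 667}
jar {'mean': array([0.7883, 0.1017]), 'rect': array([793.4, 102.9,  48.7,  47.8,  59.8]), 'dir': np.float64(-171.6), 'z': array([0.0184, 0.0725, 0.0771]), 'n': 483}
brush {'mean': array([0.3717, 0.0173]), 'rect': array([370.8,   5.8, 148.5,  41.9,  86.9]), 'dir': np.float64(-94.7), 'z': array([0.0139, 0.0183, 0.0222]), 'n': 839}
bottle {'mean': array([ 0.8443, -0.4047]), 'rect': array([ 855.9, -410.8,  153. ,   67.7,   67.5]), 'dir': np.float64(72.8), 'z': array([0.0181, 0.0828, 0.1158]), 'n': 1724}
```

View pics/c1.png

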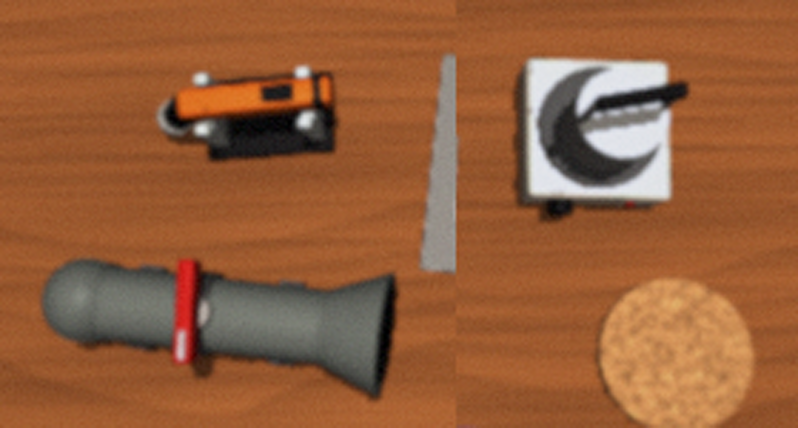

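The crop confirms the choices: the red damper bar on the pipe near its middle, the torch head at the left end of the cradle, the black pot grip bar at upper right, and the cork disc. Next I refine the cork centre and the duct axis.

```bash
python3 - <<'E'
from h import *
import pickle
d=pickle.load(open("top0.pkl","rb"));X=cloud(d);f=d["frame"];hsv=cv2.cvtColor(f,cv2.COLOR_BGR2HSV)
m=np.zeros(f.shape[:2],np.uint8);m[228:300,420:495]=((hsv[228:300,420:495,0]>9)&(f[228:300,420:495].mean(-1)>125))
m=cv2.morphologyEx(m,cv2.MORPH_CLOSE,np.ones((5,5)));c=max(cv2.findContours(m,0,1)[0],key=cv2.contourArea)
P=np.array([at_z(d,u,v,.008)[:2] for u,v in c[:,0]],np.float32);print("cork",cv2.fitEllipse(P*1000))
# duct ridge
y0,y1,x0,x1=[int(a/1.25) for a in (300,380,180,340)]
Q=X[y0:y1,x0:x1].reshape(-1,3);Q=Q[(Q[:,2]>.03)&(Q[:,2]<.078)&(Q[:,1]>.2)&(Q[:,1]<.36)&~((Q[:,1]>.268)&(Q[:,1]<.302))]
from scipy.optimize import least_squares
r=least_squares(lambda p:np.hypot((Q[:,0]-p[0]-p[1]*(Q[:,1]-.286))*np.cos(np.arctan(p[1])),Q[:,2]-p[2])-.03,[.42,.1,.042],loss="soft_l1",f_scale=.002)
print("duct x at y=.286",r.x, np.degrees(np.arctan(r.x[1])))
Y=X[y0:y1,x0:x1].reshape(-1,3);Y=Y[(Y[:,2]>.1)&(Y[:,1]>.26)&(Y[:,1]<.31)]
print("bar",np.round(cv2.minAreaRect((Y[:,:2]*1000).astype(np.float32))[0:3:1][0],1),cv2.minAreaRect((Y[:,:2]*1000).astype(np.float32))[1:],np.degrees(np.polyfit(Y[:,0],Y[:,1],1)[0]))
E
```

```text
cork ((431.85186767578125, -318.0221862792969), (124.67729187011719, 125.00399017333984), 132.8026123046875)
duct x at y=.286 [0.42577581 0.12409364 0.04169751] 7.073879207810069
bar [425.9 287. ] ((15.595786094665527, 78.08482360839844), 89.5953140258789) -0.06755529390183053
```

Emit:
{"name": "step_arm", "arguments": {
  "moves": [
    [[-1,0.5,0.27,0,0,0,0.1],[-1,0.5,0.27,0,0,0,0.1],[-1,0.5,0.27,0,0,0,0.1],[-1,0.5,0.27,0,0,0,0.1],[-1,0.5,0.27,0,0,0,0.1],[-1,0.5,0.27,0,0,0,0.1],[-1,0.5,0.27,0,0,0,0.1],[-1,0.5,0.27,0,0,0,0.1]]
  ]
}}

```text
time_s: 1.1
eef_pos: [0.5912, -0.2723, 0.239]
tcp_rot: [[-0.061, 0.998, -0.0], [0.998, 0.061, 0.0], [0.0, -0.0, -1.0]]
ft_force: [0.8, -0.7, -0.4]
finger_gap: 0.0852
gripper_force: 0.0
```

Emit:
{"name": "step_arm", "arguments": {
  "moves": [
    [[-1,0.27,0.135,0,0,0,0.06],[-1,0,0,-0.2,0,0,0],[-1,0,0,0,0,0,0]]
  ]
}}

```text
time_s: 1.48
eef_pos: [0.6163, -0.2594, 0.2177]
tcp_rot: [[-0.15, 0.989, -0.003], [0.989, 0.15, 0.001], [0.002, -0.002, -1.0]]
ft_force: [-0.2, 0.5, 0.3]
finger_gap: 0.0854
gripper_force: 0.0
```

```bash
python3 - <<'E'
from h import *
d=grab("wrist");X=cloud(d);f=d["frame"]
m=(X[...,2]>.145)&(X[...,2]<.17)&(np.hypot(X[...,0]-.618,X[...,1]+.259)<.05)&(f.mean(-1)<90)
P=X[m];print(len(P),cv2.minAreaRect((P[:,:2]*1000).astype(np.float32)),np.percentile(P[:,2],[5,50,95]))
s=status.sense();print(s["eef_pos"],s["tcp_rot"])
cv2.imwrite("pics/w1.png",f)
E
```

```text
1658 ((617.9662475585938, -256.7744140625), (11.530464172363281, 71.95467376708984), 8.39416790008545) [0.15548386 0.15831195 0.1595544 ]
[ 0.61631399 -0.25986088  0.21883572] [[-1.49121861e-01  9.88817744e-01 -1.46291572e-03]
 [ 9.88818343e-01  1.49123087e-01  7.67504174e-04]
 [ 9.77076254e-04 -1.33210624e-03 -9.99998635e-01]]
```

View pics/w1.png

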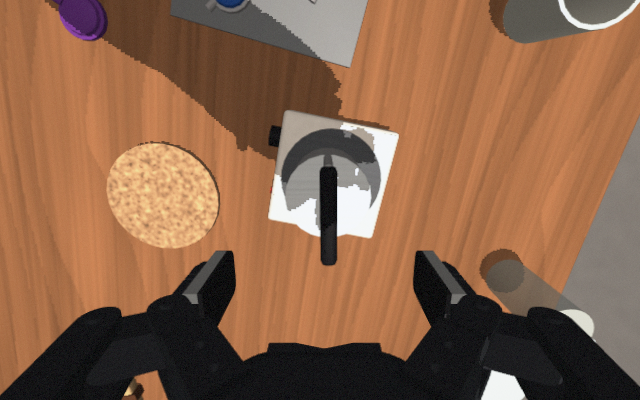

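The wrist view shows the pot's grip bar at (328,215), midway between and parallel to the fingers, so I descend and grip.

Emit:
{"name": "step_arm", "arguments": {
  "moves": [
    [[-1,0.02,0.015,-0.27,0,0,0],[-1,0,0,-0.3,0,0,0],[-1,0,0,-0.2,0,0,0],[-1,0,0,0,0,0,0],[1,0,0,0,0,0,0],[1,0,0,0,0,0,0],[1,0,0,0,0,0,0],[1,0,0,0,0,0,0]]
  ],
  "squeeze": 40
}}

```text
time_s: 2.52
eef_pos: [0.6188, -0.2586, 0.1426]
tcp_rot: [[-0.149, 0.989, 0.0], [0.989, 0.149, -0.0], [-0.0, 0.0, -1.0]]
ft_force: [0.3, 0.5, -0.6]
finger_gap: 0.012
gripper_force: 0.3
```

Emit:
{"name": "step_arm", "arguments": {
  "moves": [
    [[1,0,0,0,0,0,0],[1,0,0,0,0,0,0],[1,0,0,0.1,0,0,0],[1,0,0,0.2,0,0,0],[1,0,0,0.2,0,0,0],[1,0,0,0,0,0,0]]
  ]
}}

```text
time_s: 3.28
eef_pos: [0.6192, -0.2588, 0.1935]
tcp_rot: [[-0.149, 0.989, 0.002], [0.989, 0.149, -0.001], [-0.001, 0.001, -1.0]]
ft_force: [0.6, -1.1, -4.5]
finger_gap: 0.0112
gripper_force: 39.2
```

Emit:
{"name": "step_arm", "arguments": {
  "moves": [
    [[1,-0.12,-0.04,0,0,0,0],[1,-0.28,-0.095,0,0,0,0],[1,-0.4,-0.13,0,0,0,0],[1,-0.42,-0.135,0,0,0,0],[1,-0.36,-0.12,0,0,0,0],[1,-0.2,-0.06,0,0,0,0],[1,-0.08,-0.02,0,0,0,0],[1,0,0,0,0,0,0]]
  ]
}}

```text
time_s: 4.28
eef_pos: [0.4328, -0.3185, 0.1922]
tcp_rot: [[-0.149, 0.989, 0.0], [0.989, 0.149, 0.0], [0.0, 0.0, -1.0]]
ft_force: [0.2, -0.1, -4.3]
finger_gap: 0.0109
gripper_force: 39.3
```

Emit:
{"name": "step_arm", "arguments": {
  "moves": [
    [[1,0,0,-0.2,0,0,0],[1,0,0,-0.3,0,0,0],[1,0,0,-0.2,0,0,0],[1,0,0,-0.1,0,0,0],[1,0,0,0,0,0,0]]
  ]
}}

```text
time_s: 4.9
eef_pos: [0.4331, -0.3182, 0.112]
tcp_rot: [[-0.15, 0.989, -0.001], [0.989, 0.15, 0.001], [0.001, -0.0, -1.0]]
ft_force: [-0.3, 0.6, -3.2]
finger_gap: 0.0111
gripper_force: 39.3
```

Emit:
{"name": "step_arm", "arguments": {
  "moves": [
    [[1,0,0,-0.03,0,0,0],[1,0,0,-0.02,0,0,0],[1,0,0,0,0,0,0]]
  ]
}}

```text
time_s: 5.28
eef_pos: [0.4328, -0.3186, 0.1074]
tcp_rot: [[-0.149, 0.989, 0.0], [0.989, 0.149, -0.0], [-0.0, 0.0, -1.0]]
ft_force: [-0.2, 0.5, -3.8]
finger_gap: 0.0113
gripper_force: 39.3
```

Emit:
{"name": "step_arm", "arguments": {
  "moves": [
    [[1,0,0,-0.015,0,0,0],[1,0,0,0,0,0,0]]
  ]
}}

```text
time_s: 5.52
eef_pos: [0.4327, -0.3185, 0.1057]
tcp_rot: [[-0.149, 0.989, -0.0], [0.989, 0.149, 0.0], [0.0, -0.0, -1.0]]
ft_force: [1.1, -0.7, -3.3]
finger_gap: 0.0114
gripper_force: 39.3
```

Emit:
{"name": "step_arm", "arguments": {
  "moves": [
    [[1,0,0,-0.015,0,0,0],[1,0,0,0,0,0,0]]
  ]
}}

```text
time_s: 5.78
eef_pos: [0.4329, -0.3187, 0.1056]
tcp_rot: [[-0.149, 0.989, 0.001], [0.989, 0.149, -0.001], [-0.001, 0.001, -1.0]]
ft_force: [-4.5, 4.3, 16.7]
finger_gap: 0.0114
gripper_force: 42.2
```

Emit:
{"name": "step_arm", "arguments": {
  "moves": [
    [[-1,0,0,0.015,0,0,0],[-1,0,0,0,0,0,0],[-1,0,0,0,0,0,0],[-1,0,0,0,0,0,0],[-1,0,0,0.1,0,0,0],[-1,0,0,0.3,0,0,0],[-1,0,0,0.4,0,0,0],[-1,0,0,0.35,0,0,0]]
  ]
}}

```text
time_s: 6.78
eef_pos: [0.4327, -0.3185, 0.2229]
tcp_rot: [[-0.149, 0.989, 0.001], [0.989, 0.149, -0.001], [-0.001, 0.001, -1.0]]
ft_force: [0.7, -0.5, -0.3]
finger_gap: 0.0854
gripper_force: 0.0
```

Emit:
{"name": "step_arm", "arguments": {
  "moves": [
    [[-1,0,0.3,0,0,0,0.075],[-1,0,0.5,0,0,0,0.075],[-1,0,0.55,0,0,0,0.075],[-1,0,0.55,0,0,0,0.075],[-1,0,0.55,0,0,0,0.075],[-1,0,0.55,0,0,0,0.075],[-1,0,0.55,0,0,0,0.075],[-1,0,0.55,0,0,0,0.075]]
  ]
}}

```text
time_s: 7.78
eef_pos: [0.4326, 0.0933, 0.2216]
tcp_rot: [[-0.889, 0.457, 0.001], [0.457, 0.889, 0.0], [-0.001, 0.001, -1.0]]
ft_force: [1.5, -0.6, -0.5]
finger_gap: 0.0852
gripper_force: 0.0
```

Emit:
{"name": "step_arm", "arguments": {
  "moves": [
    [[-1,0,0.55,0,0,0,0.075],[-1,0,0.5,0,0,0,0.075],[-1,0,0.4,0,0,0,0.075],[-1,-0.07,0.25,0,0,0,0.075],[-1,0,0.25,0,0,0,0],[-1,0,0,0,0,0,0]]
  ]
}}

```text
time_s: 8.52
eef_pos: [0.4256, 0.2876, 0.2212]
tcp_rot: [[-1.0, 0.005, 0.0], [0.005, 1.0, 0.0], [-0.0, 0.0, -1.0]]
ft_force: [0.4, -0.4, 0.2]
finger_gap: 0.0854
gripper_force: 0.0
```

```bash
python3 - <<'E'
from h import *
d=grab("wrist");X=cloud(d);f=d["frame"];h=cv2.cvtColor(f,cv2.COLOR_BGR2HSV)
m=(X[...,2]>.097)&(X[...,2]<.115)&(np.hypot(X[...,0]-.426,X[...,1]-.287)<.055)
P=X[m];print(len(P),cv2.minAreaRect((P[:,:2]*1000).astype(np.float32)),np.percentile(P[:,2],[5,50,95]))
s=status.sense();print(s["eef_pos"],np.round(s["tcp_rot"],3),s["qpos"])
t=grab("top")
X=cloud(t);H=(X[...,2]>.107)&(X[...,2]<.14)&(np.hypot(X[...,0]-.432,X[...,1]+.318)<.06);P=X[H];print("pot bar",len(P),cv2.minAreaRect((P[:,:2]*1000).astype(np.float32)),np.percentile(P[:,2],[5,50,95]))
cv2.imwrite("pics/d1.png",np.vstack([cv2.resize(f,(480,300)),cv2.resize(t["frame"],(480,300))]))
E
```

```text
1447 ((424.8724365234375, 288.0672912597656), (13.821889877319336, 78.97698974609375), 89.23353576660156) [0.10415209 0.10659084 0.10796031]
[0.42562805 0.28680876 0.22114315] [[-1.     0.006  0.   ]
 [ 0.006  1.    -0.   ]
 [-0.    -0.    -1.   ]] [ 2.48739471e+01  1.42772580e+01 -6.72910859e+00  6.89836539e+01
 -5.37582999e-03  2.52238709e+01]
pot bar 190 ((431.8629150390625, -318.64593505859375), (11.969646453857422, 70.57072448730469), 8.874735832214355) [0.11709505 0.12099523 0.1241828 ]
```

View pics/d1.png

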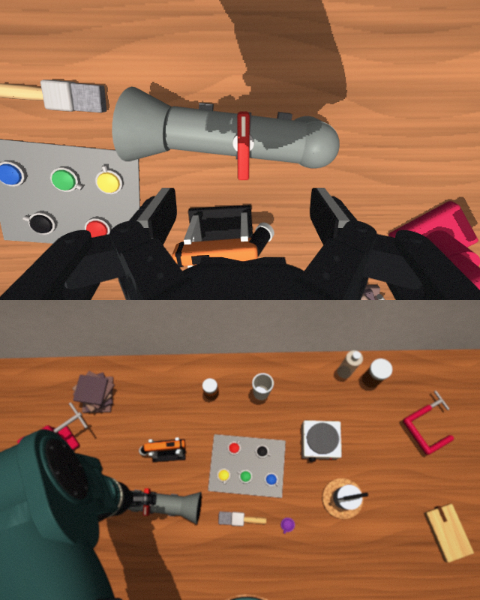

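The pot stands centred on the cork. The damper bar is centred between the fingers at about -1 deg; with the pipe's square direction at -7 deg, it starts roughly 6 deg open.

Emit:
{"name": "step_arm", "arguments": {
  "moves": [
    [[-1,-0.005,0.007,-0.4,0,0,0],[-1,0,0,-0.5,0,0,0],[-1,0,0,-0.28,0,0,0],[-1,0,0,-0.1,0,0,0],[-1,0,0,0,0,0,0],[1,0,0,0,0,0,0],[1,0,0,0,0,0,0],[1,0,0,0,0,0,0]]
  ]
}}

```text
time_s: 9.62
eef_pos: [0.4255, 0.2873, 0.0933]
tcp_rot: [[-1.0, 0.007, 0.001], [0.007, 1.0, 0.0], [-0.001, 0.0, -1.0]]
ft_force: [0.2, 0.7, -0.4]
finger_gap: 0.0322
gripper_force: 0.0
```

Emit:
{"name": "step_arm", "arguments": {
  "moves": [
    [[1,0,0,0,0,0,0],[1,0,0,0,0,0,0],[1,0,0,0,0,0,0.06],[1,0,0,0,0,0,0.09],[1,0,0,0,0,0,0.1],[1,0,0,0,0,0,0.1],[1,0,0,0,0,0,0.08],[1,0,0,0,0,0,0]]
  ]
}}

```text
time_s: 10.62
eef_pos: [0.4256, 0.2872, 0.0932]
tcp_rot: [[-0.784, -0.621, 0.001], [-0.621, 0.784, -0.0], [-0.001, -0.001, -1.0]]
ft_force: [-0.4, -0.8, 5.8]
finger_gap: 0.0127
gripper_force: 42.9
```

Emit:
{"name": "step_arm", "arguments": {
  "moves": [
    [[-1,0,0,0,0,0,0],[-1,0,0,0,0,0,0],[-1,0,0,0,0,0,0],[-1,0,0,0,0,0,0],[-1,0,0,0.2,0,0,0],[-1,0,0,0.4,0,0,0],[-1,0,0,0.5,0,0,0],[-1,0,0,0.2,0,0,0]]
  ]
}}

```text
time_s: 11.62
eef_pos: [0.4259, 0.2875, 0.2254]
tcp_rot: [[-0.785, -0.62, 0.003], [-0.62, 0.785, 0.001], [-0.003, -0.001, -1.0]]
ft_force: [-0.4, 0.9, -1.3]
finger_gap: 0.0854
gripper_force: 0.0
```

Emit:
{"name": "step_arm", "arguments": {
  "moves": [
    [[-1,0.2,-0.05,0,0,0,0.07],[-1,0.3,-0.08,0,0,0,0.09],[-1,0.3,-0.08,0,0,0,0.1],[-1,0.3,-0.08,0,0,0,0.1],[-1,0.3,-0.08,0,0,0,0.1],[-1,0.2,-0.05,0,0,0,0.1],[-1,0.1,0,0,0,0,0.06],[-1,0,0,0,0,0,0]]
  ]
}}

```text
time_s: 12.62
eef_pos: [0.5956, 0.245, 0.2223]
tcp_rot: [[0.07, -0.998, -0.001], [-0.998, -0.07, -0.0], [0.0, 0.001, -1.0]]
ft_force: [-0.2, 0.7, 0.3]
finger_gap: 0.0855
gripper_force: 0.0
```

```bash
python3 - <<'E'
from h import *
d=grab("wrist");X=cloud(d);f=d["frame"];h=cv2.cvtColor(f,cv2.COLOR_BGR2HSV)
near=np.hypot(X[...,0]-.598,X[...,1]-.245)<.11
m=near&(h[...,0]<20)&(h[...,0]>4)&(h[...,1]>150)&(X[...,2]>.075)&(X[...,2]<.095)
P=X[m];print("torch",len(P),cv2.minAreaRect((P[:,:2]*1000).astype(np.float32)),np.percentile(P[:,2],[5,50,95]))
m=(X[...,2]>.092)&(X[...,2]<.115)&(np.hypot(X[...,0]-.426,X[...,1]-.287)<.055)&(h[...,1]>150)
P=X[m];print("bar",len(P),len(P) and cv2.minAreaRect((P[:,:2]*1000).astype(np.float32)))
m=near&(X[...,2]>.067)&(X[...,2]<.078)&(h[...,1]<60)&(h[...,2]>90)
n,l,st,c=cv2.connectedComponentsWithStats(m.astype(np.uint8))
for i in range(1,n):
    if st[i,4]>40: print("prong",st[i,4],X[l==i].mean(0).round(4))
s=status.sense();print(s["eef_pos"],np.round(s["tcp_rot"],3),s["qpos"])
t=grab("top");X=cloud(t);h=cv2.cvtColor(t["frame"],cv2.COLOR_BGR2HSV);m=(X[...,2]>.092)&(X[...,2]<.115)&(np.hypot(X[...,0]-.426,X[...,1]-.287)<.055)&(h[...,1]>150)
P=X[m];print("bar top",len(P),len(P) and cv2.minAreaRect((P[:,:2]*1000).astype(np.float32)))
cv2.imwrite("pics/t1.png",np.vstack([cv2.resize(f,(480,300)),cv2.resize(t["frame"],(480,300))]))
E
```

```text
torch 2517 ((599.4887084960938, 246.4425506591797), (23.368608474731445, 127.36077117919922), 4.440824031829834) [0.0795279  0.08236548 0.08375505]
bar 1865 ((426.18450927734375, 288.344482421875), (79.7433853149414, 15.314728736877441), 38.54233932495117)
prong 99 [0.6205 0.2069 0.0727]
prong 105 [0.5788 0.2046 0.0725]
prong 85 [0.6154 0.2901 0.0718]
prong 90 [0.5739 0.2878 0.0722]
[0.59511158 0.24516974 0.22247186] [[ 0.069 -0.998 -0.001]
 [-0.998 -0.069 -0.   ]
 [ 0.     0.001 -1.   ]] [ 1.51419809e+01  2.73729708e+01  1.39171873e+01  7.65745428e+01
  1.57403160e-03 -7.88145222e+01]
bar top 0 0
```

View pics/t1.png

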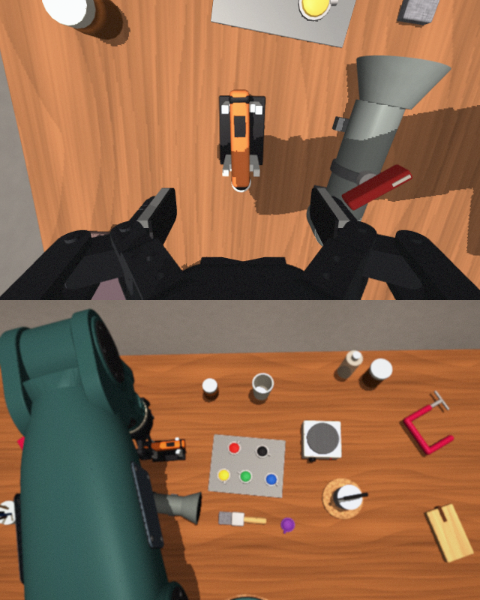

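The bar reads 38.5 deg, so the damper is about 45 deg open. The torch is at (240,140) in the wrist half, aligned between the open fingers. Now I grasp it.

Emit:
{"name": "step_arm", "arguments": {
  "moves": [
    [[-1,0.04,0.013,-0.4,0,0,0.005],[-1,0,0,-0.5,0,0,0],[-1,0,0,-0.4,0,0,0],[-1,0,0,-0.24,0,0,0],[-1,0,0,-0.1,0,0,0],[-1,0,0,0,0,0,0],[1,0,0,0,0,0,0],[1,0,0,0,0,0,0]]
  ],
  "squeeze": 60
}}

```text
time_s: 13.72
eef_pos: [0.5997, 0.2467, 0.0598]
tcp_rot: [[0.079, -0.997, 0.001], [-0.997, -0.079, 0.0], [-0.0, -0.002, -1.0]]
ft_force: [0.2, 0.3, -0.2]
finger_gap: 0.0516
gripper_force: 0.0
```

Emit:
{"name": "step_arm", "arguments": {
  "moves": [
    [[1,0,0,0,0,0,0],[1,0,0,0,0,0,0],[1,0,0,0,0,0,0]]
  ]
}}

```text
time_s: 14.1
eef_pos: [0.5994, 0.2466, 0.0593]
tcp_rot: [[0.079, -0.997, 0.001], [-0.997, -0.079, 0.0], [-0.0, -0.001, -1.0]]
ft_force: [-0.6, -0.0, 5.2]
finger_gap: 0.023
gripper_force: 59.2
```

Emit:
{"name": "step_arm", "arguments": {
  "moves": [
    [[1,0,0,0.15,0,0,0],[1,0,0,0.3,0,0,0],[1,0,0,0.4,0,0,0],[1,0,0,0.4,0,0,0],[1,0,-0.1,0.1,0,0,0],[1,-0.1,-0.3,0,0,0,0],[1,-0.1,-0.2,0,0,0,0],[1,0,0,0,0,0,0]]
  ]
}}

```text
time_s: 15.1
eef_pos: [0.5785, 0.185, 0.1935]
tcp_rot: [[0.077, -0.997, -0.001], [-0.997, -0.077, -0.0], [0.0, 0.001, -1.0]]
ft_force: [-0.1, 0.3, -2.2]
finger_gap: 0.0235
gripper_force: 59.2
```

```bash
cat > pend.py <<'E'
from h import *
import sys
def find(d):
    f=d["frame"];h=cv2.cvtColor(f,cv2.COLOR_BGR2HSV);H,S,V=[h[...,i].astype(int) for i in range(3)]
    c=dict(red=((H<8)|(H>174))&(S>150)&(V>70),green=(H>45)&(H<80)&(S>120),blue=(H>100)&(H<123)&(S>120),yellow=(H>20)&(H<35)&(S>130),black=(V<55))
    mm=np.zeros(f.shape[:2])
    v,u=np.mgrid[:400,:640];p=cv2.undistortPoints(np.stack([u.ravel(),v.ravel()],1).astype(float)[:,None],np.array(d["mtx"],float),np.array(d["D"],float))[:,0]
    r=np.c_[p,np.ones(len(p))]@d["Twc"][:3,:3].T;o=d["Twc"][:3,3];G=(o+r*((.012-o[2])/r[:,2])[:,None]).reshape(400,640,3)
    out={}
    for k,m in c.items():
        m=m&(abs(G[...,0]-.548)<.13)&(abs(G[...,1]+.015)<.15)
        n,l,st,ce=cv2.connectedComponentsWithStats(m.astype(np.uint8))
        for i in range(1,n):
            Q=G[l==i][:,:2];w=np.ptp(Q,axis=0)
            if len(Q)>20 and w.max()<.045 and w.min()>.02 : out.setdefault(k,[]).append((Q.mean(0).round(4),(w*1000).round(),ce[i].round()))
    return out
if __name__=="__main__":
    for n in sys.argv[1:]:
        d=grab(n);print(n)
        for k,v in find(d).items(): print(" ",k,*v)
        cv2.imwrite(f"pics/{n}_{status.sense()['time_s']:.1f}.png",d["frame"])
    s=status.sense();print(s["time_s"],np.round(s["eef_pos"],4),s["finger_gap"],s["gripper_force"])
E
python3 pend.py wrist top side; ls pics
```

```text
wrist
  red (array([0.6008, 0.0328]), array([34., 29.]), array([311.,  16.]))
  yellow (array([0.5094, 0.0658]), array([35., 34.]), array([404.,  63.]))
top
  red (array([0.6012, 0.0282]), array([30., 30.]), array([312., 197.]))
  green (array([ 0.5065, -0.0076]), array([29., 29.]), array([327., 235.]))
  blue (array([ 0.4955, -0.0902]), array([29., 32.]), array([361., 239.]))
  yellow (array([0.5115, 0.0631]), array([32., 29.]), array([298., 233.]))
  black (array([ 0.6403, -0.0585]), array([26., 28.]), array([346., 181.]))
side
  red (array([0.6001, 0.0304]), array([32., 32.]), array([316., 225.]))
  green (array([ 0.5049, -0.006 ]), array([30., 32.]), array([353., 233.]))
  blue (array([ 0.4944, -0.0894]), array([31., 33.]), array([373., 218.]))
  yellow (array([0.5103, 0.0654]), array([33., 34.]), array([335., 247.]))
  black (array([ 0.6384, -0.0561]), array([22., 26.]), array([324., 203.]))
15.25 [0.5793 0.1866 0.1934] 0.02342353889380647 59.193971157073975
c1.png
d1.png
side0.png
side_15.2.png
t1.png
top0.png
top_15.2.png
w1.png
wrist_15.2.png
```

View pics/wrist_15.2.png

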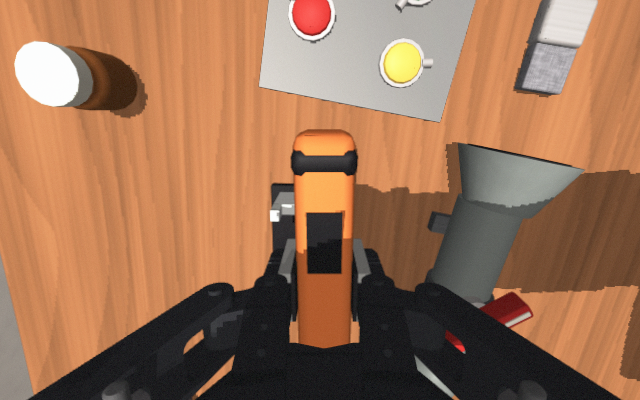

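View pics/side_15.2.png

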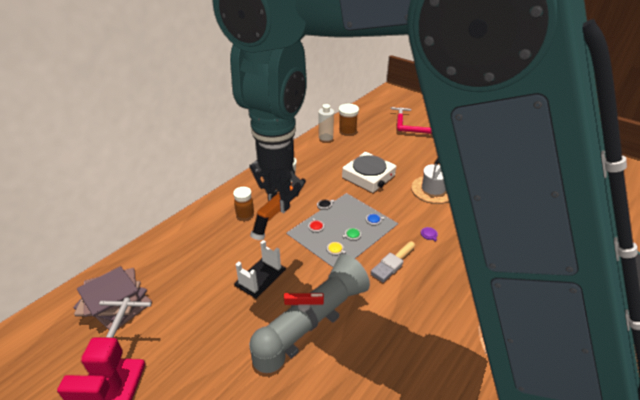

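Wrist: the torch sits straight between the pads, tail at (325,135), with red at (312,15) and yellow (404,63) ahead. Side: all five pendants are on the mat, and black was knocked to about (325,204), now roughly (0.639,-0.057).

Emit:
{"name": "step_arm", "arguments": {
  "moves": [
    [[1,0,-0.2,0,0,0,0],[1,0.05,-0.4,0,0,0,0],[1,0.08,-0.5,0,0,0,0],[1,0.08,-0.5,0,0,0,0],[1,0.08,-0.5,0,0,0,0],[1,0,-0.3,-0.1,0,0,0],[1,0,-0.16,-0.2,0,0,0],[1,0,0,0,0,0,0]]
  ]
}}

```text
time_s: 16.25
eef_pos: [0.6074, -0.0709, 0.1624]
tcp_rot: [[0.077, -0.997, -0.002], [-0.997, -0.077, 0.0], [-0.001, 0.002, -1.0]]
ft_force: [-0.7, 1.1, -0.6]
finger_gap: 0.023
gripper_force: 59.2
```

```bash
python3 - <<'E'
from h import *
d=grab("wrist");X=cloud(d);f=d["frame"];h=cv2.cvtColor(f,cv2.COLOR_BGR2HSV)
m=np.zeros((400,640),bool);m[140:340,305:345]=1
m&=(h[...,0]<20)&(h[...,1]>150)
s=status.sense();p=np.array(s["eef_pos"]);R=np.array(s["tcp_rot"])
P=(X[m]-p);P=P[abs(P[:,2]-.024)<.02];u=R[:,1].copy();ang=np.arctan2(u[1],u[0])-np.pi/2;e=np.array([np.cos(ang),np.sin(ang),0]);n=np.array([-e[1],e[0],0])
a=P@e;b=P@n;print(len(P),"pitch deg",np.degrees(np.polyfit(a,P[:,2],1)[0]),"topz",np.median(P[:,2]),"yaw dev",np.degrees(np.polyfit(a,b,1)[0]),"lat",b.mean(),a.min(),a.max())
print(p,np.degrees(ang))
E
python3 pend.py top side
```

```text
5274 pitch deg 0.07666217469988285 topz 0.022516393380894992 yaw dev -0.013385884054845946 lat 0.0016011802113786839 -0.06214268485266213 0.02588376811369256
[ 0.60784135 -0.07009694  0.16341088] -265.5129235030746
top
side
  red (array([0.5994, 0.0309]), array([32., 30.]), array([316., 225.]))
  green (array([ 0.5047, -0.0055]), array([30., 32.]), array([353., 233.]))
  blue (array([ 0.4944, -0.0894]), array([31., 33.]), array([373., 218.]))
  yellow (array([0.51  , 0.0655]), array([35., 34.]), array([335., 247.]))
  black (array([ 0.6375, -0.0547]), array([24., 26.]), array([324., 203.]))
16.4 [ 0.6084 -0.0692  0.1644] 0.02342782733797191 59.216859340667725
```

Emit:
{"name": "step_arm", "arguments": {
  "moves": [
    [[1,0,0,-0.25,0,0,0],[1,0,0,-0.3,0,0,0],[1,0,0,-0.2,0,0,0],[1,0,0,-0.09,0,0,0],[1,0,0,0,0,0,0],[1,0,0,0,0,0,0],[1,0,0,0,0,0,0],[1,0,0,0,0,0,0]]
  ]
}}

```text
time_s: 17.4
eef_pos: [0.6085, -0.0696, 0.0802]
tcp_rot: [[0.079, -0.997, 0.001], [-0.997, -0.079, -0.0], [0.0, -0.001, -1.0]]
ft_force: [-0.8, 0.7, -1.8]
finger_gap: 0.0232
gripper_force: 59.3
```

```bash
cat > lens.py <<'E'
from h import *
import sys
s=status.sense();p=np.array(s["eef_pos"]);R=np.array(s["tcp_rot"])
ex=-R[:,0];ez=-R[:,2]; ex=ex if ex[1]>0 else -ex
L=p+.08*ex-.0316*ez;b=.5*ex-.866*ez
t=np.array([float(sys.argv[1]),float(sys.argv[2]),.014]);k=(t-L)@b;print("dist",k,"miss",((t-L)-k*b).round(4))
E
python3 lens.py .6005 .030; python3 pend.py side; python3 - <<'E'
import cv2;f=cv2.imread(sorted(__import__('glob').glob('pics/side_17*'))[-1]);cv2.imwrite('pics/sc.png',cv2.resize(f[150:300,220:440],None,fx=3.5,fy=3.5,interpolation=2))
E
```

```text
dist 0.03989944969752325 miss [-0.0001 -0.0001 -0.    ]
side
  red (array([0.5992, 0.0305]), array([29., 32.]), array([316., 225.]))
  green (array([ 0.5046, -0.005 ]), array([30., 30.]), array([353., 233.]))
  blue (array([ 0.4944, -0.0894]), array([31., 33.]), array([373., 218.]))
  yellow (array([0.51  , 0.0655]), array([35., 34.]), array([335., 247.]))
17.45 [ 0.6084 -0.0696  0.0801] 0.023089334207741216 59.26911234855652
```

View pics/sc.png

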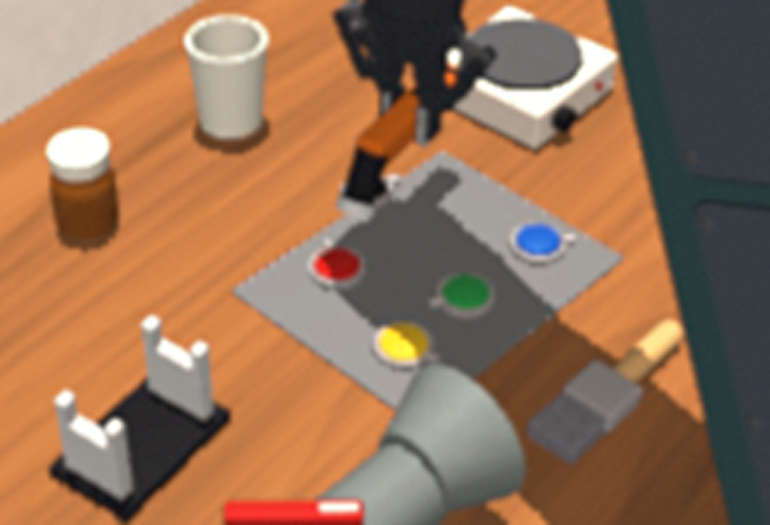

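The side crop shows the head at (360,195), just behind and aimed at the red dome (337,262), with nothing touching. I hold here for 4 s, of which about 0.5 s has already passed.

Emit:
{"name": "step_arm", "arguments": {
  "moves": [
    [[1,0,0,0,0,0,0],[1,0,0,0,0,0,0],[1,0,0,0,0,0,0],[1,0,0,0,0,0,0],[1,0,0,0,0,0,0],[1,0,0,0,0,0,0],[1,0,0,0,0,0,0],[1,0,0,0,0,0,0]]
  ]
}}

```text
time_s: 18.45
eef_pos: [0.6083, -0.0695, 0.0798]
tcp_rot: [[0.079, -0.997, 0.0], [-0.997, -0.079, 0.0], [-0.0, -0.0, -1.0]]
ft_force: [1.0, -0.2, -1.6]
finger_gap: 0.0237
gripper_force: 59.3
```

Emit:
{"name": "step_arm", "arguments": {
  "moves": [
    [[1,0,0,0,0,0,0],[1,0,0,0,0,0,0],[1,0,0,0,0,0,0],[1,0,0,0,0,0,0],[1,0,0,0,0,0,0],[1,0,0,0,0,0,0],[1,0,0,0,0,0,0],[1,0,0,0,0,0,0]]
  ]
}}

```text
time_s: 19.45
eef_pos: [0.6082, -0.0695, 0.0798]
tcp_rot: [[0.079, -0.997, -0.0], [-0.997, -0.079, 0.0], [-0.0, 0.0, -1.0]]
ft_force: [0.5, 0.3, -1.0]
finger_gap: 0.0233
gripper_force: 59.3
```

Emit:
{"name": "step_arm", "arguments": {
  "moves": [
    [[1,0,0,0,0,0,0],[1,0,0,0,0,0,0],[1,0,0,0,0,0,0],[1,0,0,0,0,0,0],[1,0,0,0,0,0,0],[1,0,0,0,0,0,0],[1,0,0,0,0,0,0],[1,0,0,0,0,0,0]]
  ]
}}

```text
time_s: 20.45
eef_pos: [0.6082, -0.0695, 0.0798]
tcp_rot: [[0.079, -0.997, -0.0], [-0.997, -0.079, -0.0], [0.0, 0.0, -1.0]]
ft_force: [0.6, 0.2, -2.6]
finger_gap: 0.0231
gripper_force: 59.3
```

Emit:
{"name": "step_arm", "arguments": {
  "moves": [
    [[1,0,0,0,0,0,0],[1,0,0,0,0,0,0],[1,0,0,0,0,0,0],[1,0,0,0,0,0,0],[1,0,0,0,0,0,0],[1,0,0,0.2,0,0,0],[1,0,0,0.3,0,0,0],[1,0,0,0,0,0,0]]
  ]
}}

```text
time_s: 21.45
eef_pos: [0.6093, -0.0698, 0.1316]
tcp_rot: [[0.079, -0.997, 0.003], [-0.997, -0.079, -0.001], [0.001, -0.003, -1.0]]
ft_force: [-0.2, -0.5, -3.0]
finger_gap: 0.0232
gripper_force: 59.3
```

```bash
python3 pend.py side top wrist
```

```text
side
  red (array([0.5997, 0.0302]), array([32., 30.]), array([316., 225.]))
  green (array([ 0.5047, -0.0053]), array([30., 30.]), array([353., 233.]))
  blue (array([ 0.4944, -0.0894]), array([31., 33.]), array([373., 218.]))
  yellow (array([0.5101, 0.0654]), array([35., 34.]), array([335., 247.]))
  black (array([ 0.6375, -0.0544]), array([24., 28.]), array([324., 204.]))
top
wrist
  green (array([ 0.5074, -0.0081]), array([34., 34.]), array([426., 267.]))
  blue (array([ 0.4966, -0.0899]), array([35., 35.]), array([455., 183.]))
  black (array([ 0.6448, -0.0561]), array([25., 35.]), array([280., 207.]))
21.6 [ 0.6078 -0.0694  0.1288] 0.023157340073722034 59.30108070373535
```

Emit:
{"name": "step_arm", "arguments": {
  "moves": [
    [[1,-0.2,-0.08,0,0,0,0],[1,-0.35,-0.14,0,0,0,0],[1,-0.28,-0.11,0,0,0,0],[1,-0.11,-0.04,0,0,0,0],[1,0,0,-0.2,0,0,0],[1,0,0,-0.2,0,0,0],[1,0,0,-0.09,0,0,0],[1,0,0,0,0,0,0]]
  ]
}}

```text
time_s: 22.6
eef_pos: [0.5142, -0.1063, 0.0803]
tcp_rot: [[0.079, -0.997, -0.001], [-0.997, -0.079, 0.0], [-0.001, 0.001, -1.0]]
ft_force: [0.2, -0.9, -1.0]
finger_gap: 0.0234
gripper_force: 59.4
```

```bash
python3 lens.py .506 -.007; python3 pend.py side
```

```text
dist 0.039875825167922964 miss [-0.0002 -0.0004 -0.0002]
side
  red (array([0.6001, 0.0304]), array([32., 32.]), array([316., 225.]))
  green (array([ 0.5047, -0.0055]), array([32., 32.]), array([353., 233.]))
  blue (array([ 0.494 , -0.0889]), array([33., 33.]), array([373., 218.]))
  yellow (array([0.5103, 0.0654]), array([33., 34.]), array([335., 247.]))
  black (array([ 0.6385, -0.0558]), array([22., 26.]), array([324., 203.]))
22.65 [ 0.5145 -0.1065  0.0809] 0.022948315127226632 59.384111166000366
```

Emit:
{"name": "step_arm", "arguments": {
  "moves": [
    [[1,0,0,0,0,0,0],[1,0,0,0,0,0,0],[1,0,0,0,0,0,0],[1,0,0,0,0,0,0],[1,0,0,0,0,0,0],[1,0,0,0,0,0,0],[1,0,0,0,0,0,0],[1,0,0,0,0,0,0]]
  ]
}}

```text
time_s: 23.65
eef_pos: [0.5142, -0.1065, 0.0808]
tcp_rot: [[0.079, -0.997, -0.0], [-0.997, -0.079, 0.0], [-0.0, 0.0, -1.0]]
ft_force: [0.6, -0.5, -1.0]
finger_gap: 0.0234
gripper_force: 59.4
```

Emit:
{"name": "step_arm", "arguments": {
  "moves": [
    [[1,0,0,0,0,0,0],[1,0,0,0,0,0,0],[1,0,0,0,0,0,0],[1,0,0,0,0,0,0],[1,0,0,0,0,0,0],[1,0,0,0,0,0,0],[1,0,0,0,0,0,0],[1,0,0,0,0,0,0]]
  ]
}}

```text
time_s: 24.65
eef_pos: [0.5142, -0.1065, 0.0808]
tcp_rot: [[0.079, -0.997, -0.0], [-0.997, -0.079, 0.0], [-0.0, 0.0, -1.0]]
ft_force: [-0.8, 0.4, -1.6]
finger_gap: 0.0231
gripper_force: 59.4
```

Emit:
{"name": "step_arm", "arguments": {
  "moves": [
    [[1,0,0,0,0,0,0],[1,0,0,0,0,0,0],[1,0,0,0,0,0,0],[1,0,0,0,0,0,0],[1,0,0,0,0,0,0],[1,0,0,0,0,0,0],[1,0,0,0,0,0,0],[1,0,0,0,0,0,0]]
  ]
}}

```text
time_s: 25.65
eef_pos: [0.5142, -0.1065, 0.0808]
tcp_rot: [[0.079, -0.997, -0.0], [-0.997, -0.079, 0.0], [-0.0, 0.0, -1.0]]
ft_force: [-0.1, -0.1, -1.7]
finger_gap: 0.0233
gripper_force: 59.4
```

Emit:
{"name": "step_arm", "arguments": {
  "moves": [
    [[1,0,0,0,0,0,0],[1,0,0,0,0,0,0],[1,0,0,0,0,0,0],[1,0,0,0,0,0,0],[1,0,0,0,0,0,0],[1,0,0,0,0,0,0],[1,0,0,0.2,0,0,0],[1,0,0,0.3,0,0,0]]
  ]
}}

```text
time_s: 26.65
eef_pos: [0.5137, -0.1063, 0.1308]
tcp_rot: [[0.079, -0.997, -0.002], [-0.997, -0.079, 0.001], [-0.001, 0.002, -1.0]]
ft_force: [1.0, -0.4, -1.9]
finger_gap: 0.0234
gripper_force: 59.3
```

```bash
python3 pend.py side
```

```text
side
  red (array([0.6001, 0.0304]), array([32., 32.]), array([316., 225.]))
  green (array([ 0.5041, -0.0056]), array([29., 32.]), array([353., 233.]))
  blue (array([ 0.4935, -0.0887]), array([31., 33.]), array([374., 218.]))
  yellow (array([0.5103, 0.0654]), array([33., 34.]), array([335., 247.]))
  black (array([ 0.5747, -0.1492]), array([35., 32.]), array([361., 196.])) (array([ 0.6384, -0.0561]), array([22., 26.]), array([324., 203.]))
26.7 [ 0.5153 -0.1069  0.1348] 0.02336834359816412 59.50227499008179
```

Emit:
{"name": "step_arm", "arguments": {
  "moves": [
    [[1,-0.02,-0.15,0,0,0,0],[1,-0.05,-0.3,0,0,0,0],[1,-0.04,-0.28,0,0,0,0],[1,0,-0.1,0,0,0,0],[1,0,0,0,0,0,0]]
  ]
}}

```text
time_s: 27.32
eef_pos: [0.5029, -0.19, 0.1301]
tcp_rot: [[0.078, -0.997, -0.001], [-0.997, -0.078, 0.001], [-0.001, 0.001, -1.0]]
ft_force: [0.5, 0.1, -2.6]
finger_gap: 0.0235
gripper_force: 59.5
```

```bash
python3 lens.py .495 -.090; python3 pend.py side wrist
```

```text
dist 0.08331636738291763 miss [ 0.0016 -0.0214 -0.0124]
side
  red (array([0.6001, 0.0304]), array([32., 32.]), array([316., 225.]))
  green (array([ 0.5049, -0.006 ]), array([30., 32.]), array([353., 233.]))
  blue (array([ 0.4939, -0.0891]), array([33., 33.]), array([374., 218.]))
  yellow (array([0.5103, 0.0654]), array([33., 34.]), array([335., 247.]))
  black (array([ 0.6384, -0.0561]), array([22., 26.]), array([324., 203.]))
wrist
  red (array([0.6041, 0.0227]), array([26., 29.]), array([211., 382.]))
27.425 [ 0.5031 -0.189   0.1304] 0.02315840358123784 59.48944687843323
```

Emit:
{"name": "step_arm", "arguments": {
  "moves": [
    [[1,0,0,-0.2,0,0,0],[1,0,0,-0.2,0,0,0],[1,0,0,-0.1,0,0,0],[1,0,0,0,0,0,0],[1,0,0,0,0,0,0]]
  ]
}}

```text
time_s: 28.05
eef_pos: [0.5036, -0.1895, 0.0814]
tcp_rot: [[0.079, -0.997, 0.001], [-0.997, -0.079, -0.0], [0.0, -0.001, -1.0]]
ft_force: [0.3, -0.5, -1.5]
finger_gap: 0.0234
gripper_force: 59.5
```

```bash
python3 lens.py .495 -.090; python3 pend.py side
```

```text
dist 0.04091621706919884 miss [-0.0007 -0.0006 -0.0003]
side
  red (array([0.6001, 0.0304]), array([32., 32.]), array([316., 225.]))
  green (array([ 0.5049, -0.006 ]), array([30., 32.]), array([353., 233.]))
  blue (array([ 0.4945, -0.0897]), array([33., 33.]), array([373., 218.]))
  yellow (array([0.5103, 0.0654]), array([33., 34.]), array([335., 247.]))
  black (array([ 0.6384, -0.0561]), array([22., 26.]), array([324., 203.]))
28.1 [ 0.5036 -0.1896  0.0815] 0.023094995158387338 59.476869106292725
```

Emit:
{"name": "step_arm", "arguments": {
  "moves": [
    [[1,0,0,0,0,0,0],[1,0,0,0,0,0,0],[1,0,0,0,0,0,0],[1,0,0,0,0,0,0],[1,0,0,0,0,0,0],[1,0,0,0,0,0,0],[1,0,0,0,0,0,0],[1,0,0,0,0,0,0]]
  ]
}}

```text
time_s: 29.1
eef_pos: [0.5033, -0.1895, 0.0808]
tcp_rot: [[0.079, -0.997, -0.0], [-0.997, -0.079, -0.0], [0.0, 0.0, -1.0]]
ft_force: [0.3, -0.6, -1.9]
finger_gap: 0.0231
gripper_force: 59.5
```

Emit:
{"name": "step_arm", "arguments": {
  "moves": [
    [[1,0,0,0,0,0,0],[1,0,0,0,0,0,0],[1,0,0,0,0,0,0],[1,0,0,0,0,0,0],[1,0,0,0,0,0,0],[1,0,0,0,0,0,0],[1,0,0,0,0,0,0],[1,0,0,0,0,0,0]]
  ]
}}

```text
time_s: 30.1
eef_pos: [0.5032, -0.1895, 0.0808]
tcp_rot: [[0.079, -0.997, -0.0], [-0.997, -0.079, 0.0], [-0.0, 0.0, -1.0]]
ft_force: [-0.5, 0.7, -1.6]
finger_gap: 0.023
gripper_force: 59.5
```

Emit:
{"name": "step_arm", "arguments": {
  "moves": [
    [[1,0,0,0,0,0,0],[1,0,0,0,0,0,0],[1,0,0,0,0,0,0],[1,0,0,0,0,0,0],[1,0,0,0,0,0,0],[1,0,0,0,0,0,0],[1,0,0,0,0,0,0],[1,0,0,0,0,0,0]]
  ]
}}

```text
time_s: 31.1
eef_pos: [0.5032, -0.1895, 0.0808]
tcp_rot: [[0.079, -0.997, -0.0], [-0.997, -0.079, 0.0], [-0.0, 0.0, -1.0]]
ft_force: [0.8, -0.1, -2.7]
finger_gap: 0.0236
gripper_force: 59.5
```

Emit:
{"name": "step_arm", "arguments": {
  "moves": [
    [[1,0,0,0,0,0,0],[1,0,0,0,0,0,0],[1,0,0,0,0,0,0],[1,0,0,0,0,0,0],[1,0,0,0,0,0,0],[1,0,0,0,0,0,0],[1,0,0,0.2,0,0,0],[1,0,0,0.3,0,0,0]]
  ]
}}

```text
time_s: 32.1
eef_pos: [0.5028, -0.1892, 0.1308]
tcp_rot: [[0.079, -0.997, -0.001], [-0.997, -0.079, 0.001], [-0.001, 0.001, -1.0]]
ft_force: [0.1, 0.6, -1.3]
finger_gap: 0.0234
gripper_force: 59.4
```

```bash
python3 pend.py side
```

```text
side
  red (array([0.6001, 0.0304]), array([32., 32.]), array([316., 225.]))
  green (array([ 0.5049, -0.006 ]), array([30., 32.]), array([353., 233.]))
  blue (array([ 0.4938, -0.0889]), array([33., 33.]), array([374., 218.]))
  yellow (array([0.5103, 0.0654]), array([33., 34.]), array([335., 247.]))
  black (array([ 0.6385, -0.0558]), array([22., 26.]), array([324., 203.]))
32.15 [ 0.5042 -0.19    0.1348] 0.02305152199291218 59.47521150112152
```

Emit:
{"name": "step_arm", "arguments": {
  "moves": [
    [[1,0.02,0.2,0,0,0,0],[1,0.04,0.4,0,0,0,0],[1,0.05,0.44,0,0,0,0],[1,0.03,0.35,0,0,0,0],[1,0.017,0.15,0,0,0,0],[1,0,0,0,0,0,0]]
  ]
}}

```text
time_s: 32.9
eef_pos: [0.5187, -0.0346, 0.1302]
tcp_rot: [[0.081, -0.997, -0.001], [-0.997, -0.081, 0.0], [-0.0, 0.001, -1.0]]
ft_force: [0.7, 0.2, -1.4]
finger_gap: 0.0234
gripper_force: 59.5
```

Emit:
{"name": "step_arm", "arguments": {
  "moves": [
    [[1,0,0,-0.2,0,0,0],[1,0,0,-0.2,0,0,0],[1,0,0,-0.1,0,0,0],[1,0,0,0,0,0,0],[1,0,0,0,0,0,0]]
  ]
}}

```text
time_s: 33.52
eef_pos: [0.5193, -0.0359, 0.0813]
tcp_rot: [[0.079, -0.997, 0.001], [-0.997, -0.079, -0.0], [0.0, -0.001, -1.0]]
ft_force: [-0.5, -0.8, -1.3]
finger_gap: 0.0229
gripper_force: 59.5
```

```bash
python3 lens.py .511 .0645; python3 pend.py side
```

```text
dist 0.04128768642452754 miss [-0.0004  0.      0.    ]
side
  red (array([0.6001, 0.0304]), array([32., 32.]), array([316., 225.]))
  green (array([ 0.5047, -0.0053]), array([30., 30.]), array([353., 233.]))
  blue (array([ 0.4943, -0.0891]), array([28., 33.]), array([373., 218.]))
  yellow (array([0.5094, 0.0658]), array([34., 34.]), array([335., 247.]))
  black (array([ 0.6385, -0.0558]), array([22., 26.]), array([324., 203.]))
33.575 [ 0.5193 -0.0358  0.0814] 0.023019908623382573 59.4566935300827
```

Emit:
{"name": "step_arm", "arguments": {
  "moves": [
    [[1,0,0,0,0,0,0],[1,0,0,0,0,0,0],[1,0,0,0,0,0,0],[1,0,0,0,0,0,0],[1,0,0,0,0,0,0],[1,0,0,0,0,0,0],[1,0,0,0,0,0,0],[1,0,0,0,0,0,0]]
  ]
}}

```text
time_s: 34.58
eef_pos: [0.5189, -0.0355, 0.0808]
tcp_rot: [[0.079, -0.997, 0.0], [-0.997, -0.079, -0.0], [0.0, -0.0, -1.0]]
ft_force: [-0.1, 0.9, -2.2]
finger_gap: 0.0232
gripper_force: 59.5
```

Emit:
{"name": "step_arm", "arguments": {
  "moves": [
    [[1,0,0,0,0,0,0],[1,0,0,0,0,0,0],[1,0,0,0,0,0,0],[1,0,0,0,0,0,0],[1,0,0,0,0,0,0],[1,0,0,0,0,0,0],[1,0,0,0,0,0,0],[1,0,0,0,0,0,0]]
  ]
}}

```text
time_s: 35.58
eef_pos: [0.5189, -0.0355, 0.0808]
tcp_rot: [[0.079, -0.997, 0.0], [-0.997, -0.079, -0.0], [0.0, -0.0, -1.0]]
ft_force: [0.5, 0.7, -1.7]
finger_gap: 0.0233
gripper_force: 59.5
```

Emit:
{"name": "step_arm", "arguments": {
  "moves": [
    [[1,0,0,0,0,0,0],[1,0,0,0,0,0,0],[1,0,0,0,0,0,0],[1,0,0,0,0,0,0],[1,0,0,0,0,0,0],[1,0,0,0,0,0,0],[1,0,0,0,0,0,0],[1,0,0,0,0,0,0]]
  ]
}}

```text
time_s: 36.58
eef_pos: [0.5189, -0.0355, 0.0807]
tcp_rot: [[0.079, -0.997, -0.0], [-0.997, -0.079, 0.0], [-0.0, 0.0, -1.0]]
ft_force: [-0.5, 0.2, -1.5]
finger_gap: 0.0234
gripper_force: 59.5
```

Emit:
{"name": "step_arm", "arguments": {
  "moves": [
    [[1,0,0,0,0,0,0],[1,0,0,0,0,0,0],[1,0,0,0,0,0,0],[1,0,0,0,0,0,0],[1,0,0,0,0,0,0],[1,0,0,0,0,0,0],[1,0,0,0.2,0,0,0],[1,0,0,0.3,0,0,0]]
  ]
}}

```text
time_s: 37.58
eef_pos: [0.5184, -0.0354, 0.1308]
tcp_rot: [[0.079, -0.997, -0.002], [-0.997, -0.079, 0.0], [-0.001, 0.002, -1.0]]
ft_force: [0.1, 0.5, -1.4]
finger_gap: 0.0232
gripper_force: 59.4
```

```bash
python3 pend.py side wrist
```

```text
side
  red (array([0.6001, 0.0304]), array([32., 32.]), array([316., 225.]))
  green (array([ 0.5043, -0.0051]), array([30., 32.]), array([353., 233.]))
  blue (array([ 0.4945, -0.0892]), array([31., 33.]), array([373., 218.]))
  yellow (array([0.5099, 0.0657]), array([33., 34.]), array([335., 247.]))
  black (array([ 0.6385, -0.0558]), array([22., 26.]), array([324., 203.]))
wrist
  red (array([0.6007, 0.0284]), array([34., 34.]), array([232., 253.]))
  blue (array([ 0.4929, -0.0918]), array([34., 35.]), array([361., 132.]))
  black (array([ 0.6402, -0.0573]), array([33., 35.]), array([185., 159.]))
37.675 [ 0.5203 -0.0358  0.1332] 0.023170758227131064 59.50678110122681
```

Emit:
{"name": "step_arm", "arguments": {
  "moves": [
    [[1,0.15,-0.14,0,0,0,0],[1,0.3,-0.28,0,0,0,0],[1,0.35,-0.33,0,0,0,0],[1,0.3,-0.28,0,0,0,0],[1,0.15,-0.14,0,0,0,0],[1,0.04,-0.05,0,0,0,0],[1,0,0,0,0,0,0]]
  ]
}}

```text
time_s: 38.55
eef_pos: [0.6474, -0.1573, 0.1301]
tcp_rot: [[0.079, -0.997, -0.001], [-0.997, -0.079, 0.0], [-0.001, 0.001, -1.0]]
ft_force: [0.1, -0.9, -2.7]
finger_gap: 0.0235
gripper_force: 59.4
```

Emit:
{"name": "step_arm", "arguments": {
  "moves": [
    [[1,0,0,-0.2,0,0,0],[1,0,0,-0.2,0,0,0],[1,0,0,-0.1,0,0,0],[1,0,0,0,0,0,0],[1,0,0,0,0,0,0]]
  ]
}}

```text
time_s: 39.17
eef_pos: [0.6482, -0.1575, 0.0816]
tcp_rot: [[0.079, -0.997, 0.001], [-0.997, -0.079, -0.0], [0.0, -0.001, -1.0]]
ft_force: [-1.0, -0.4, -1.5]
finger_gap: 0.023
gripper_force: 59.4
```

```bash
python3 lens.py .640 -.0575; python3 pend.py side
```

```text
dist 0.04132143538713197 miss [-0.0003 -0.0004 -0.0002]
side
  red (array([0.6001, 0.0304]), array([32., 32.]), array([316., 225.]))
  green (array([ 0.5047, -0.0054]), array([30., 30.]), array([353., 233.]))
  blue (array([ 0.494 , -0.0887]), array([33., 33.]), array([373., 218.]))
  yellow (array([0.5103, 0.0654]), array([33., 34.]), array([335., 247.]))
  black (array([ 0.6376, -0.0571]), array([24., 28.]), array([325., 203.]))
39.225 [ 0.6482 -0.1575  0.0816] 0.023269782573093138 59.42601263523102
```

Emit:
{"name": "step_arm", "arguments": {
  "moves": [
    [[1,0,0,0,0,0,0],[1,0,0,0,0,0,0],[1,0,0,0,0,0,0],[1,0,0,0,0,0,0],[1,0,0,0,0,0,0],[1,0,0,0,0,0,0],[1,0,0,0,0,0,0],[1,0,0,0,0,0,0]]
  ]
}}

```text
time_s: 40.22
eef_pos: [0.6479, -0.1575, 0.0808]
tcp_rot: [[0.079, -0.997, 0.0], [-0.997, -0.079, 0.0], [-0.0, -0.0, -1.0]]
ft_force: [-0.4, 0.2, -2.1]
finger_gap: 0.0232
gripper_force: 59.4
```

Emit:
{"name": "step_arm", "arguments": {
  "moves": [
    [[1,0,0,0,0,0,0],[1,0,0,0,0,0,0],[1,0,0,0,0,0,0],[1,0,0,0,0,0,0],[1,0,0,0,0,0,0],[1,0,0,0,0,0,0],[1,0,0,0,0,0,0],[1,0,0,0,0,0,0]]
  ]
}}

```text
time_s: 41.22
eef_pos: [0.6479, -0.1575, 0.0808]
tcp_rot: [[0.079, -0.997, 0.0], [-0.997, -0.079, 0.0], [-0.0, -0.0, -1.0]]
ft_force: [0.0, -0.2, -2.5]
finger_gap: 0.0233
gripper_force: 59.4
```

Emit:
{"name": "step_arm", "arguments": {
  "moves": [
    [[1,0,0,0,0,0,0],[1,0,0,0,0,0,0],[1,0,0,0,0,0,0],[1,0,0,0,0,0,0],[1,0,0,0,0,0,0],[1,0,0,0,0,0,0],[1,0,0,0,0,0,0],[1,0,0,0,0,0,0]]
  ]
}}

```text
time_s: 42.22
eef_pos: [0.648, -0.1575, 0.0808]
tcp_rot: [[0.079, -0.997, 0.0], [-0.997, -0.079, -0.0], [0.0, -0.0, -1.0]]
ft_force: [0.2, 0.2, -1.5]
finger_gap: 0.0229
gripper_force: 59.4
```

Emit:
{"name": "step_arm", "arguments": {
  "moves": [
    [[1,0,0,0,0,0,0],[1,0,0,0,0,0,0],[1,0,0,0,0,0,0],[1,0,0,0,0,0,0],[1,0,0,0,0,0,0],[1,0,0,0,0,0,0],[1,0,0,0,0,0,0],[1,0,0,0,0,0,0]]
  ]
}}

```text
time_s: 43.22
eef_pos: [0.6479, -0.1575, 0.0808]
tcp_rot: [[0.079, -0.997, -0.0], [-0.997, -0.079, 0.0], [-0.0, 0.0, -1.0]]
ft_force: [-0.6, 0.6, -1.6]
finger_gap: 0.0235
gripper_force: 59.4
```

```bash
python3 pend.py side
```

```text
side
  red (array([0.6001, 0.0304]), array([32., 32.]), array([316., 225.]))
  green (array([ 0.5046, -0.0058]), array([30., 32.]), array([353., 233.]))
  blue (array([ 0.4937, -0.0888]), array([31., 33.]), array([374., 218.]))
  yellow (array([0.5103, 0.0654]), array([33., 34.]), array([335., 247.]))
  black (array([ 0.6378, -0.0569]), array([24., 28.]), array([325., 203.]))
43.275 [ 0.6479 -0.1575  0.0808] 0.023802776787527978 59.42687630653381
```

Emit:
{"name": "step_arm", "arguments": {
  "moves": [
    [[1,0,0,0.3,0,0,0],[1,0,0,0.4,0,0,0],[1,0,0.2,0.3,0,0,0],[1,-0.05,0.4,0,0,0,0],[1,-0.08,0.5,0,0,0,0],[1,-0.08,0.55,0,0,0,0],[1,-0.08,0.55,0,0,0,0],[1,-0.08,0.55,0,0,0,0]]
  ]
}}

```text
time_s: 44.28
eef_pos: [0.6105, 0.1192, 0.1809]
tcp_rot: [[0.079, -0.997, 0.0], [-0.997, -0.079, 0.0], [-0.0, -0.0, -1.0]]
ft_force: [0.2, -0.2, -2.2]
finger_gap: 0.0232
gripper_force: 59.5
```

Emit:
{"name": "step_arm", "arguments": {
  "moves": [
    [[1,-0.06,0.5,0,0,0,0],[1,-0.055,0.4,0,0,0,0],[1,0,0.25,0,0,0,0],[1,0,0.14,0,0,0,0],[1,0,0,0,0,0,0],[1,0,0,0,0,0,0]]
  ]
}}

```text
time_s: 45.02
eef_pos: [0.5996, 0.2456, 0.1808]
tcp_rot: [[0.078, -0.997, -0.0], [-0.997, -0.078, -0.0], [0.0, 0.0, -1.0]]
ft_force: [0.5, -0.1, -1.5]
finger_gap: 0.0232
gripper_force: 59.5
```

```bash
python3 -c "
from h import *
s=status.sense();print(s['eef_pos'],np.round(s['tcp_rot'],4))"
```

```text
[0.59960332 0.24557035 0.18075105] [[ 7.840e-02 -9.969e-01 -1.000e-04]
 [-9.969e-01 -7.840e-02 -3.000e-04]
 [ 3.000e-04  1.000e-04 -1.000e+00]]
```

Down to about 0.0605 first, then the last bit gently.

Emit:
{"name": "step_arm", "arguments": {
  "moves": [
    [[1,0,0.01,-0.3,0,0,0],[1,0,0,-0.35,0,0,0],[1,0,0,-0.25,0,0,0],[1,0,0,-0.2,0,0,0],[1,0,0,-0.08,0,0,0],[1,0,0,-0.02,0,0,0],[1,0,0,0,0,0,0]]
  ]
}}

```text
time_s: 45.9
eef_pos: [0.5999, 0.2474, 0.0615]
tcp_rot: [[0.079, -0.997, 0.001], [-0.997, -0.079, 0.0], [-0.0, -0.001, -1.0]]
ft_force: [-0.1, -0.5, -1.8]
finger_gap: 0.0234
gripper_force: 59.5
```

Emit:
{"name": "step_arm", "arguments": {
  "moves": [
    [[1,0,0,-0.015,0,0,0],[1,0,0,-0.01,0,0,0],[1,0,0,0,0,0,0]]
  ]
}}

```text
time_s: 46.28
eef_pos: [0.5998, 0.2475, 0.0593]
tcp_rot: [[0.079, -0.997, 0.001], [-0.997, -0.079, 0.0], [-0.0, -0.001, -1.0]]
ft_force: [-3.1, -1.5, 7.6]
finger_gap: 0.0231
gripper_force: 60.7
```

Emit:
{"name": "step_arm", "arguments": {
  "moves": [
    [[-1,0,0,0,0,0,0],[-1,0,0,0,0,0,0],[-1,0,0,0,0,0,0],[-1,0,0,0,0,0,0],[-1,0,0,0.2,0,0,0],[-1,0,0,0.45,0,0,0],[-1,0,0,0.5,0,0,0],[-1,0,0,0.45,0,0,0]]
  ]
}}

```text
time_s: 47.28
eef_pos: [0.5994, 0.2475, 0.2201]
tcp_rot: [[0.079, -0.997, 0.001], [-0.997, -0.079, 0.0], [-0.0, -0.001, -1.0]]
ft_force: [1.0, 0.8, -0.3]
finger_gap: 0.0853
gripper_force: 0.0
```

Emit:
{"name": "step_arm", "arguments": {
  "moves": [
    [[-1,-0.15,0.03,0,0,0,-0.06],[-1,-0.3,0.08,0,0,0,-0.09],[-1,-0.35,0.08,0,0,0,-0.1],[-1,-0.35,0.08,0,0,0,-0.1],[-1,-0.3,0.07,0,0,0,-0.1],[-1,-0.2,0.04,0,0,0,-0.1],[-1,-0.09,0.02,0,0,0,-0.073],[-1,0,0,0,0,0,0]]
  ]
}}

```text
time_s: 48.28
eef_pos: [0.425, 0.2876, 0.2185]
tcp_rot: [[-0.782, -0.623, 0.0], [-0.623, 0.782, 0.0], [-0.0, -0.0, -1.0]]
ft_force: [1.1, 0.3, -0.4]
finger_gap: 0.0854
gripper_force: 0.0
```

```bash
python3 - <<'E'
from h import *
d=grab("wrist");X=cloud(d);f=d["frame"];h=cv2.cvtColor(f,cv2.COLOR_BGR2HSV)
m=(X[...,2]>.092)&(X[...,2]<.115)&(np.hypot(X[...,0]-.426,X[...,1]-.287)<.055)
P=X[m];print("bar",len(P),cv2.minAreaRect((P[:,:2]*1000).astype(np.float32)))
m=(np.hypot(X[...,0]-.598,X[...,1]-.245)<.11)&(h[...,0]<20)&(h[...,0]>4)&(h[...,1]>150)&(X[...,2]>.075)&(X[...,2]<.1)
P=X[m];print("torch",len(P),len(P)and cv2.minAreaRect((P[:,:2]*1000).astype(np.float32)),len(P) and np.percentile(P[:,2],[5,50,95]))
s=status.sense();print(s["eef_pos"],np.round(s["tcp_rot"],3))
cv2.imwrite("pics/d2.png",f)
E
```

```text
bar 1484 ((425.2527160644531, 287.7040100097656), (79.19596862792969, 13.640046119689941), 38.142154693603516)
torch 1177 ((597.61669921875, 246.91883850097656), (24.045244216918945, 126.09835052490234), 5.1380228996276855) [0.07646199 0.08209655 0.08374487]
[0.42554421 0.28753134 0.21840356] [[-0.781 -0.624  0.   ]
 [-0.624  0.781  0.   ]
 [-0.    -0.    -1.   ]]
```

View pics/d2.png

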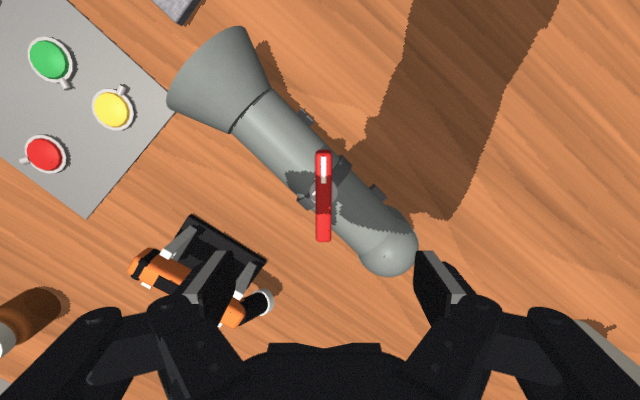

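The torch is back in the cradle, level, with its head at the right end. The bar is at (323,195), aligned between the fingers. Now I close the damper.

Emit:
{"name": "step_arm", "arguments": {
  "moves": [
    [[-1,0,0,-0.4,0,0,0],[-1,0,0,-0.5,0,0,0],[-1,0,0,-0.25,0,0,0],[-1,0,0,-0.1,0,0,0],[-1,0,0,0,0,0,0],[1,0,0,0,0,0,0],[1,0,0,0,0,0,0],[1,0,0,0,0,0,0]]
  ],
  "squeeze": 40
}}

```text
time_s: 49.32
eef_pos: [0.4257, 0.2876, 0.0938]
tcp_rot: [[-0.783, -0.622, 0.001], [-0.622, 0.783, 0.0], [-0.001, -0.0, -1.0]]
ft_force: [0.5, -0.0, 0.3]
finger_gap: 0.0321
gripper_force: 0.0
```

Emit:
{"name": "step_arm", "arguments": {
  "moves": [
    [[1,0,0,0,0,0,0],[1,0,0,0,0,0,0],[1,0,0,0,0,0,-0.06],[1,0,0,0,0,0,-0.1],[1,0,0,0,0,0,-0.1],[1,0,0,0,0,0,-0.1],[1,0,0,0,0,0,-0.1],[1,0,0,0,0,0,0]]
  ]
}}

```text
time_s: 50.32
eef_pos: [0.4255, 0.288, 0.0936]
tcp_rot: [[-0.999, 0.051, 0.0], [0.051, 0.999, 0.001], [-0.0, 0.001, -1.0]]
ft_force: [-2.2, 3.4, 5.8]
finger_gap: 0.0133
gripper_force: 42.5
```

Emit:
{"name": "step_arm", "arguments": {
  "moves": [
    [[1,0,0,0,0,0,-0.02],[1,0,0,0,0,0,-0.02],[1,0,0,0,0,0,0]]
  ]
}}

```text
time_s: 50.7
eef_pos: [0.4255, 0.2881, 0.0936]
tcp_rot: [[-0.994, 0.111, 0.0], [0.111, 0.994, 0.001], [-0.0, 0.002, -1.0]]
ft_force: [-3.0, 4.2, 5.6]
finger_gap: 0.0131
gripper_force: 42.5
```

```bash
python3 -c "
from h import *
s=status.sense();print(s['torque'],s['ft_force'],np.degrees(np.arctan2(s['tcp_rot'][1][1],s['tcp_rot'][0][1])))"
```

```text
[ 0.82959696  0.44329758 -0.10152976] [-3.00273188  4.17715185  5.56180907] 83.61665121237544
```

Torque about z is only friction (0.1 N m), so I turn a little further to feel the stop.

Emit:
{"name": "step_arm", "arguments": {
  "moves": [
    [[1,0,0,0,0,0,-0.015],[1,0,0,0,0,0,-0.01],[1,0,0,0,0,0,0]]
  ]
}}

```text
time_s: 51.08
eef_pos: [0.4255, 0.2881, 0.0936]
tcp_rot: [[-0.989, 0.149, 0.0], [0.149, 0.989, 0.001], [-0.0, 0.001, -1.0]]
ft_force: [-1.3, 4.4, 5.6]
finger_gap: 0.0133
gripper_force: 43.8
```

```bash
python3 -c "
from h import *
s=status.sense();print(s['torque'],s['ft_force'],np.degrees(np.arctan2(s['tcp_rot'][1][1],s['tcp_rot'][0][1])))"
```

```text
[0.77455428 0.39357174 0.71967292] [-1.26484416  4.35466296  5.57804482] 81.43013013217366
```

Torque jumped to 0.72 N m, so the stop is reached. I release, retreat and check.

Emit:
{"name": "step_arm", "arguments": {
  "moves": [
    [[-1,0,0,0,0,0,0],[-1,0,0,0,0,0,0],[-1,0,0,0,0,0,0],[-1,0,0,0,0,0,0],[-1,0,0,0.2,0,0,0],[-1,0,0,0.45,0,0,0],[-1,0,0,0.5,0,0,0],[-1,0,0,0.3,0,0,0]]
  ]
}}

```text
time_s: 52.08
eef_pos: [0.4258, 0.2876, 0.2406]
tcp_rot: [[-0.988, 0.153, 0.002], [0.153, 0.988, 0.001], [-0.002, 0.001, -1.0]]
ft_force: [0.5, 0.5, -0.2]
finger_gap: 0.0851
gripper_force: 0.0
```

```bash
python3 - <<'E'
from h import *
d=grab("wrist");X=cloud(d)
m=(X[...,2]>.097)&(X[...,2]<.115)&(np.hypot(X[...,0]-.426,X[...,1]-.287)<.055)
P=X[m];print("bar",len(P),cv2.minAreaRect((P[:,:2]*1000).astype(np.float32)))
t=grab("top");X=cloud(t);m=(X[...,2]>.107)&(X[...,2]<.14)&(np.hypot(X[...,0]-.432,X[...,1]+.318)<.06);P=X[m];print("pot bar",len(P),cv2.minAreaRect((P[:,:2]*1000).astype(np.float32)))
s=grab("side");print(status.sense()["time_s"],status.sense()["ft_force"])
cv2.imwrite("pics/fin.png",np.vstack([cv2.resize(t["frame"],(480,300)),cv2.resize(s["frame"],(480,300))]))
E
```

```text
bar 1249 ((424.62835693359375, 288.0993957519531), (13.983112335205078, 78.96672821044922), 82.82906341552734)
pot bar 192 ((432.0235290527344, -319.5919189453125), (11.922135353088379, 72.62523651123047), 8.836993217468262)
52.225 [ 0.01393583 -0.13900139 -0.24748821]
```

View pics/fin.png

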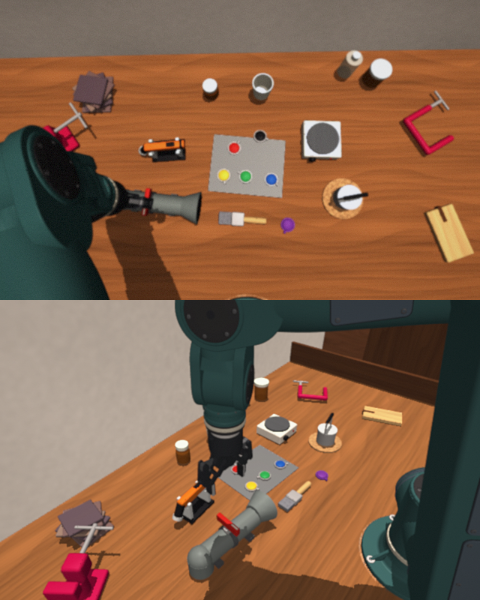

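The bar is at -7.2 deg, square to the pipe, so the damper is shut. The torch is in its cradle at (163,149), the pot upright on the cork at (345,197), and the jar, cup and brush are in place. I hand in.

```bash
python3 -c "
from rig import workorder
print(workorder.sign_off())"
```

```text
the job is handed in; nothing more can be done
None
```

I handed the job in at about 52 s; the sign-off gave no verdict, but in my last pictures the pot stood centred on the cork, the torch lay in its cradle and the damper was shut. All five pendants had been cured in order, including black, which got knocked aside and was cured at its new place.

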